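# Set out the finished orders at a jeweller's bench

## Robot

A 7-joint arm with a two-finger parallel gripper is mounted at the origin on the work surface. World frame = base frame: x ahead of the robot, y to its left, z up, the work surface at z = 0. Lengths are in m, angles in degrees, forces in N, time in s.
With the tool pointing down it reaches from about 0.425 to 0.875 m from the base axis. Payload 4.7 kg.
Tool frame: the origin (TCP) lies midway between the tips of the shut fingers; the grasp point (between the pads) lies 19 mm behind it (env.grip_point_offset is the distance from the TCP to the grasp point, in m); z points along the fingers, y is the line along which they close (so a half turn about z gives the same grasp; the last joint's range is limited). The gripper opens to 87 mm and grips with 3 to 60 N. Pads are 19 mm wide; open, the fingers measure 117 mm over their backs; the gripper's body (75 mm by 190 mm) begins 51 mm behind the grasp point.
Start: joints at [70.136, 18.392, -4.016, 83.108, 1.295, 78.541, -3.26], TCP at [0.229, -0.608, 0.223] pointing down, gripper open.
Joint ranges: [-163.93, 163.93], [-17.29, 119.83], [-79.2, 71.16], [3.27, 140.29], [-89.18, 269.18], [5.43, 117.66], [-154.24, 154.24]. Speed limits (degrees/s): [147.25, 147.25, 180, 180, 180, 180, 180].

## Interface

Orientations are given as [roll, pitch, yaw] about the fixed x, y, z axes, in that order (R = Rz(yaw) Ry(pitch) Rx(roll)).
In Python, from cell import env gives the robot as it stands.
- The arm moves only by the shell command python3 -m jog 'ROWS' [FORCE]. ROWS is JSON, a list of rows, each a list of 7 numbers: the shift along the tool's x, y, z in m, then the turn, a rotation vector about the tool's x, y, z in rad, then the finger opening in m, from 0 to 0.087. A call has 1 to 12 rows; each row shifts and turns the commanded pose from where the row before left it, along the tool's axes as they then stand; what a row does not reach is not made up. A row lasts 1/12 s, in which the tool goes at most 41.7 mm and 7.16 degrees, less where a joint would pass 70% of its speed; a pose out of reach is approached as far as the arm can. A call is refused whole if a number of a shift passes 0.0417 or a number of a turn 0.125, either way. A call with a gripper value outside its range is refused whole. The fingers move at their own pace and stop on an object; FORCE is the grip in N (left out, the last holds). Time passes only in rows, so rows that do not move let the fingers close. It gives the time, the measured TCP pose, the force, the opening and the grip force at its end, in the units of the state.
- env.get_obs(): the state, without advancing time (a new reading comes with each control period).
- env.read_camera(name): name is "scene" or "side" or "wrist"; returns the picture (420x560x3 uint8, blue, green, red); there is no depth.
- env.get_calibration(name): a dict with "fov_y" (degrees; the focal length in pixels is half the picture's height over the tangent of half this angle, whatever the lens; pixels are square), "cx", "cy" (the principal point, pixels), "pose" (4x4, takes a point from camera to world coordinates). Camera axes: x right, y up, looking along -z (the intrinsics and any distortion apply to the point x, -y, -z); pixel columns grow to the right and rows downward; lengths in m; the calibration is good to about 2 mm. A picture is of the moment at which its call begins: read the wrist's pose just before it. get_calibration takes no time and is no camera call; for the wrist camera it gives the pose at the moment of the call.
- env.sign_off(): hands the job in; it is judged then, once.
The state is a dict: "time_s": time; "qpos": joint angles; "joint_velocities": joint speeds; "effort": joint torques, N m; "tool_pos": TCP position; "tool_rot": TCP orientation; "force": force on the tool from outside, world axes, zero at the start; "wrist_torque": the same for the moment, N m; "grip_width": finger opening in m; "grasp_force": force on a finger pad.
Only numpy, scipy, OpenCV 4.12 (cv2) and the standard library are available. Lean on these libraries where they do the work, as an engineer would, in place of code of your own. Each camera call takes 0.05 s, during which the arm holds its last target. There are 200 camera calls.

## Task

Set out the finished orders for collection. Stack all the jewellery cases squarely, lying flat, in one column centred on top of the narrow raised stand with their long sides along its long side, and pile all the plaques squarely on the narrow sloped rest, lengthwise down its middle with their lower ends against the stop. Only when everything is in place, press the green call button fully down; leave the other things on the bench where they stand.

Things in the scene. Friction and masses are not known exactly. Their poses are not given: they have to be found in the camera images.
- stand: fixed narrow raised stand: steel foot 130 x 120 x 12 mm, thin brass post, wooden top board 86 (x) x 46 (y) mm whose upper face is 70 mm above the table. Origin under the middle of the foot, x along the long side of the top board, z up.
- stand_top (a point): middle of the upper face of the stand's top board, 70 mm above the table
- easel: fixed foot of the sloped rest: steel plate 140 x 120 x 12 mm with a 28 mm wide post in its middle; origin under its middle, z up
- rest: sloped wooden board on the easel, 140 long, 46 wide, 12 mm thick, tilted 0.32 rad; origin on its upper face, 85 mm above the table. x runs up the slope on its middle line (away from the robot), y across, z square to the face. At the low end a brass stop, 46 mm wide, rises 44 mm square to the face, inner side at x = -65 mm: a plaque touching it has its middle at x = 0.
- call (a joint): green round call button, 40 mm across, in a black housing on the table at the robot's left; 0 up, 0.006 m fully pressed (spring, 5 N at full travel)
- call_top (a point): middle of the top of the call button; it is pressed straight down
- case1: blue closed jewellery case with a brass seam line and clasp, 100 (x) x 60 (y) x 30 (z) mm, 0.13 to 0.25 kg, solid and shut; origin in the middle of its underside, z up (either broad face may end up on top). Not present in every run.
- case2: red closed jewellery case with a brass seam line and clasp, 100 (x) x 60 (y) x 30 (z) mm, 0.13 to 0.25 kg, solid and shut; origin in the middle of its underside, z up (either broad face may end up on top). Not present in every run.
- case3: green closed jewellery case with a brass seam line and clasp, 100 (x) x 60 (y) x 30 (z) mm, 0.13 to 0.25 kg, solid and shut; origin in the middle of its underside, z up (either broad face may end up on top). Not present in every run.
- case4: black closed jewellery case with a brass seam line and clasp, 100 (x) x 60 (y) x 30 (z) mm, 0.13 to 0.25 kg, solid and shut; origin in the middle of its underside, z up (either broad face may end up on top). Not present in every run.
- plaque1: flat rigid wooden plaque with a brass face let in flush, 130 (x) x 60 (y) x 14 (z) mm, 0.11 to 0.23 kg; origin in the middle of its underside, z towards the metal face. Not present in every run.
- plaque2: flat rigid wooden plaque with a steel face let in flush, 130 (x) x 60 (y) x 14 (z) mm, 0.11 to 0.23 kg; origin in the middle of its underside, z towards the metal face. Not present in every run.
- plaque3: flat rigid wooden plaque with a copper face let in flush, 130 (x) x 60 (y) x 14 (z) mm, 0.11 to 0.23 kg; origin in the middle of its underside, z towards the metal face. Not present in every run.
- jar: bystander: green glass jar, 52 mm across, 75 mm tall; origin under its middle
- gravers: bystander: steel cup of gravers, 68 mm across, 125 mm tall with the tools; origin under its middle
- loupe: bystander: black loupe, 36 mm across, 28 mm tall; origin under its middle
- hammer: bystander: hammer lying flat on the table; origin under it, handle to its -x
- benchpin: bystander: wooden bench pin 90 x 50 x 18 mm; origin under its middle
- anvil: bystander: small steel bench block 60 x 60 x 25 mm; origin under its middle
There are look-alikes about, which are no part of the job. What is shaped like the case4 but orange, pink or white is not meant.

How it is judged:
By the outcome, as a careful person would: the job done as asked, in the order asked, and still so for the second after the job is handed in, with the robot touching nothing.
Of case1, case2, case3, case4 only 3 to 4 are there at a start; the rules pass over those that are not, and their reading is None.
Of plaque1, plaque2, plaque3 only 2 to 3 are there at a start; the rules pass over those that are not, and their reading is None.
At some moment in a run one of case1, case2, case3, case4, plaque1, plaque2, plaque3 may be knocked a few centimetres aside while the robot is not near it.
Once in a run the grip may slacken for a moment while it holds something.
It also fails if it takes over 210 s, if anything falls off the work surface, if the arm or the gripper's body presses on something with over 40 N, if the wrist force passes 120 N, or if a joint passes its speed limit or range.

## Working session

There is one attempt and no reset: what is moved stays moved. The work goes in short steps, Python scripts to look and compute and a shell command to move; the robot and the scene stay as the last step left them, time stands still between calls to the robot, and variables do not carry over. Pictures are saved under pics/ and viewed, at most 14 in all, crops included, and the job is handed in when it is done.

```bash
ls; mkdir -p pics
python3 - <<'E'
from cell import env
import cv2,numpy as np
print(env.get_obs())
for n in("scene","side"):
    c=env.get_calibration(n);print(n,c)
    cv2.imwrite(f"pics/{n}0.png",env.read_camera(n))
print({k:v for k,v in env.get_calibration("wrist").items()})
E
```

```text
pics
{'time_s': 0.0, 'qpos': array([70.13457299, 18.44062335, -4.01627233, 83.17605123,  1.29508179,
       78.53970269, -3.26129291]), 'joint_velocities': array([-0.03373588, -0.06242546, -0.08294868, -0.05590729, -0.05842087,
       -0.0680545 , -0.04517418]), 'effort': array([-5.16740620e-04, -4.91288245e+01, -4.03890945e-01, -3.12530172e+01,
       -6.39386172e-02,  4.36903350e-02,  1.60134718e-04]), 'tool_pos': array([ 0.22923759, -0.60763889,  0.22143382]), 'tool_rot': array([-1.79888875e+02,  5.58783808e-03,  2.06746341e+01]), 'force': array([ 0.51872507, -0.16727584, -0.18758998]), 'wrist_torque': array([-0.00269311,  0.01309356, -0.00823128]), 'grasp_force': 0.0, 'grip_width': 0.08700322365130389}
scene {'fov_y': 52.81360121722343, 'cx': 282.1254418372974, 'cy': 213.8356269242935, 'pose': array([[-0.64420014, -0.60656689,  0.46592145,  1.24009765],
       [ 0.76483634, -0.50639232,  0.39823636,  0.46737614],
       [-0.00561795,  0.61289757,  0.7901424 ,  1.15663781],
       [ 0.        ,  0.        ,  0.        ,  1.        ]])}
side {'fov_y': 47.7880120361292, 'cx': 281.61735285160876, 'cy': 207.40114370929246, 'pose': array([[ 0.91914089,  0.29879428, -0.25671386,  0.20350917],
       [-0.39367671,  0.67340195, -0.62573834, -1.05354259],
       [-0.01409543,  0.67620396,  0.73657961,  1.22238227],
       [ 0.        ,  0.        ,  0.        ,  1.        ]])}
{'fov_y': 58.128754810356845, 'cx': 282.70851041725354, 'cy': 208.16892394990728, 'pose': array([[ 0.35314999,  0.89222703,  0.2814534 ,  0.30681785],
       [-0.93556429,  0.33747473,  0.10406853, -0.5792165 ],
       [-0.00213066, -0.30006956,  0.95391494,  0.38369259],
       [ 0.        ,  0.        ,  0.        ,  1.        ]])}
```

View pictures.

View pics/scene0.png

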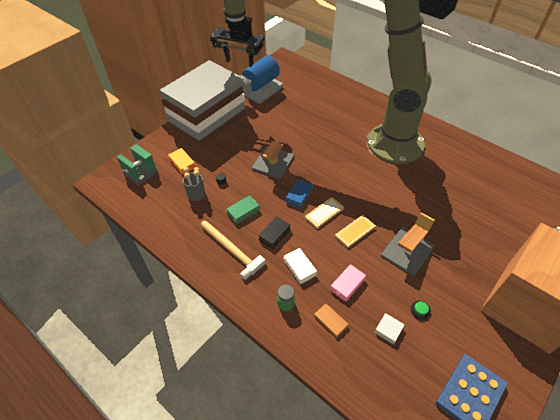

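View pics/side0.png

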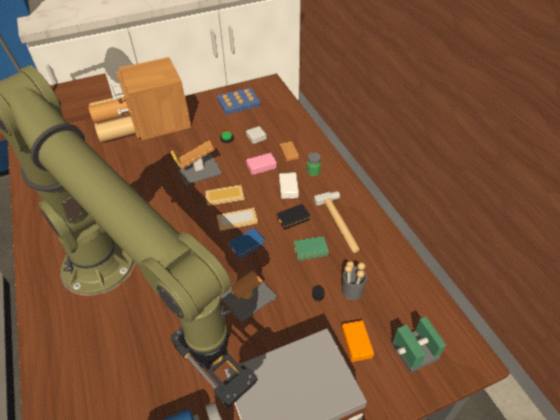

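The scene view shows blue case (299,193), green (243,209), black (275,233), no red one. There are two plaques, (324,212) and (355,232). The stand is at (272,160), the rest at (415,240) and the button at (421,309). The orange (183,160), (331,320), pink (348,282) and white (300,265) items are look-alikes. I'll confirm with an enlarged crop.

```bash
cat > h.py <<'E'
from cell import env
import cv2,numpy as np
def K(c):
    f=210/np.tan(np.radians(c["fov_y"]/2)); return f,c["cx"],c["cy"]
def proj(c,P):
    P=np.atleast_2d(P).astype(float); T=np.linalg.inv(c["pose"]); q=P@T[:3,:3].T+T[:3,3]
    f,cx,cy=K(c); return np.c_[cx+f*q[:,0]/-q[:,2],cy-f*q[:,1]/-q[:,2]]
def ray(c,u,v,z):
    f,cx,cy=K(c); d=c["pose"][:3,:3]@np.array([(u-cx)/f,-(v-cy)/f,-1]); o=c["pose"][:3,3]
    return o+d*(z-o[2])/d[2]
E
python3 - <<'E'
from h import *
a=cv2.imread("pics/scene0.png")[130:290,220:450]; b=cv2.imread("pics/side0.png")[130:330,150:350]
cv2.imwrite("pics/c1.png",cv2.resize(a,None,fx=3.4,fy=3.4,interpolation=3)[:, :])
cv2.imwrite("pics/c2.png",cv2.resize(b,None,fx=3,fy=3,interpolation=3))
c=env.get_calibration("scene");s=env.get_calibration("side")
for n,u,v,z in [("blue",299,189,.03),("green",243,206,.03),("black",275,230,.03),("pl",324,211,.014),("pl2",355,231,.014),("foot",408,252,.012),("btn",421,308,.03),("standfoot",272,163,.012)]: print(n,ray(c,u,v,z).round(3))
for n,u,v,z in [("blue",247,241,.03),("green",311,246,.03),("black",293,214,.03),("pl",238,218,.014),("pl2",225,194,.014),("btn",227,136,.03)]: print(n,ray(s,u,v,z).round(3))
E
```

```text
blue [ 0.453 -0.126  0.03 ]
green [ 0.636 -0.225  0.03 ]
black [ 0.642 -0.075  0.03 ]
pl [ 0.465 -0.006  0.014]
pl2 [0.467 0.123 0.014]
foot [0.425 0.299 0.012]
btn [0.582 0.426 0.03 ]
standfoot [ 0.404 -0.295  0.012]
blue [ 0.46 -0.13  0.03]
green [ 0.639 -0.231  0.03 ]
black [ 0.642 -0.084  0.03 ]
pl [ 0.47  -0.012  0.014]
pl2 [0.466 0.114 0.014]
btn [0.572 0.401 0.03 ]
```

View pics/c1.png

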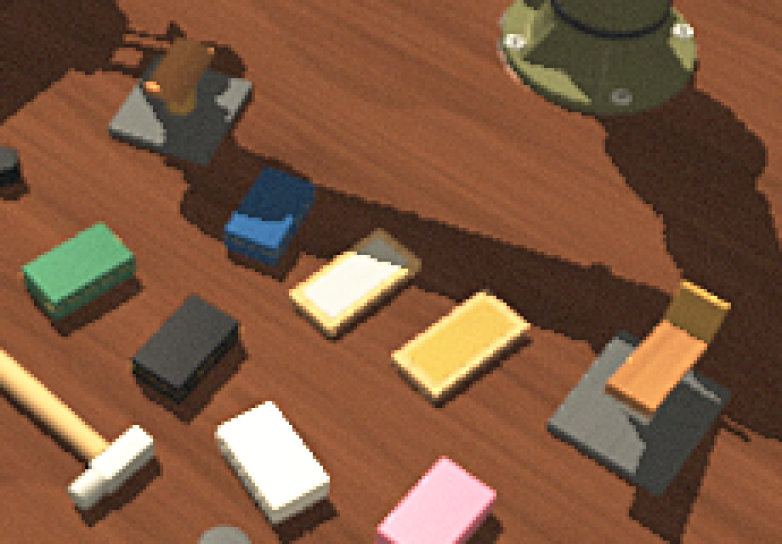

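View pics/c2.png

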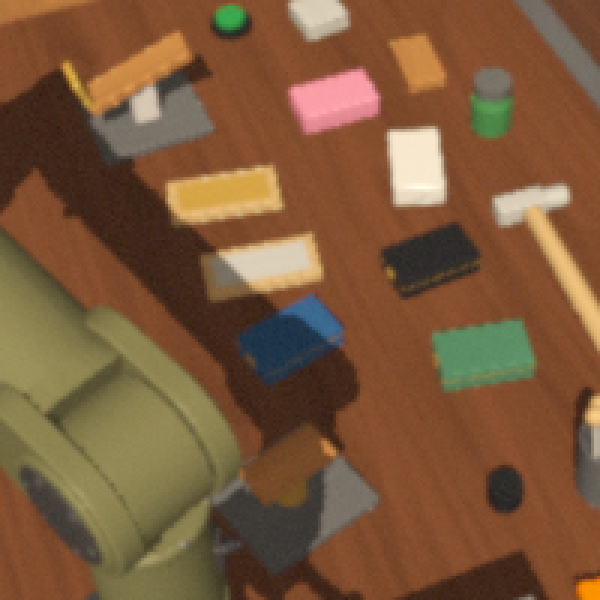

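The crop confirms blue (case1), green (case3) and black (case4), no red case. The plaques are brass (plaque1, px 355,232) and steel (plaque2, px 324,212). The pink, white and orange boxes are the wrong colours, so they stay. Next I move to an overhead wrist view.

```bash
cat >> h.py <<'E'
from scipy.spatial.transform import Rotation as Ro
def plan(x,y,z,yaw,tilt=0):
    """rotate-first, then shift: prints rotvec in the present tool frame, shift in the target frame; tilt about tool y"""
    o=env.get_obs(); R0=Ro.from_euler("xyz",o["tool_rot"],degrees=True)
    best=None
    for h in (0,180):
        R1=Ro.from_euler("xyz",[180,0,yaw+h],degrees=True)*Ro.from_rotvec([0,tilt if h==0 else -tilt,0])
        rv=(R0.inv()*R1).as_rotvec()
        if best is None or np.linalg.norm(rv)<np.linalg.norm(best[0]): best=(rv,R1)
    print("t",round(o["time_s"],2),"pos",o["tool_pos"].round(4),"rot",o["tool_rot"].round(2),"turn",best[0].round(4),"then shift",best[1].inv().apply(np.array([x,y,z])-o["tool_pos"]).round(4))
def snap(n,name):
    c=env.get_calibration(n); im=env.read_camera(n); cv2.imwrite(f"pics/{name}.png",im); np.save(f"pics/{name}.npy",c,allow_pickle=True); return c,im
E
python3 -m jog '[[0,0,-0.03,0,0,0.12,0.087],[0,0,-0.03,0,0,0.12,0.087],[0,0,-0.03,0,0,0.12,0.087],[0.02,-0.039,0,0,0,0,0.087],[0.02,-0.039,0,0,0,0,0.087],[0.02,-0.039,0,0,0,0,0.087],[0.02,-0.039,0,0,0,0,0.087],[0.02,-0.039,0,0,0,0,0.087],[0.02,-0.039,0,0,0,0,0.087],[0.02,-0.039,0,0,0,0,0.087],[0.02,-0.039,0,0,0,0,0.087],[0.02,-0.039,0,0,0,0,0.087]]'
python3 -m jog '[[0.02,-0.039,0,0,0,0,0.087],[0.02,-0.039,0,0,0,0,0.087],[0.02,-0.039,-0.02,0,0,0,0.087],[0.02,-0.039,-0.02,0,0,0,0.087],[0,0,0,0,0,0,0.087],[0,0,0,0,0,0,0.087],[0,0,0,0,0,0,0.087]]'
python3 -c "
from h import *
print(env.get_obs()['tool_pos'],env.get_obs()['tool_rot']);snap('wrist','w1')"
```

```text
time_s: 1.1
tool_pos: [0.4006, -0.2723, 0.3123]
tool_rot: [180.0, 0.0, 0.0]
force: [0.8, 0.1, -0.1]
grip_width: 0.0866
grasp_force: 0.0
time_s: 1.68
tool_pos: [0.4724, -0.1333, 0.3466]
tool_rot: [180.0, 0.1, 0.0]
force: [-0.6, -1.1, 0.1]
grip_width: 0.0867
grasp_force: 0.0
[ 0.47238028 -0.13328416  0.34660297] [1.79966279e+02 6.14296764e-02 3.71754083e-02]
```

View pics/w1.png

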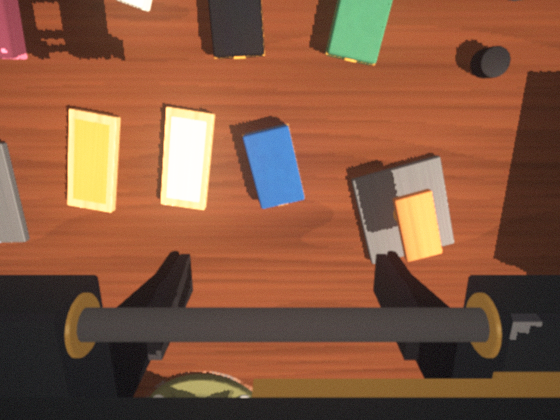

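The wrist view shows the brass plaque at (94,160), steel (188,158), blue case (273,166), black (236,22), green (360,25), the stand top (418,225) with its foot, and part of the easel foot at (10,190). Next, automatic silhouette fits against the known sizes.

```bash
cat >> h.py <<'E'
from scipy.optimize import minimize
def comp(m,u,v):
    m=cv2.morphologyEx(m.astype(np.uint8),cv2.MORPH_CLOSE,np.ones((5,5))); m=cv2.morphologyEx(m,cv2.MORPH_OPEN,np.ones((3,3)))
    n,l=cv2.connectedComponents(m); k=l[int(v),int(u)]
    return (l==k).astype(np.uint8) if k else None
def mask(im,kind):
    H,S,V=[a.astype(int) for a in cv2.split(cv2.cvtColor(cv2.GaussianBlur(im,(3,3),0),cv2.COLOR_BGR2HSV))]
    return {"blue":(H>95)&(H<130)&(S>90),"green":(H>50)&(H<92)&(S>80),"black":(V<60),
            "plaque":((H>14)&(H<40)&(V>110))|((V>150)&(S<110)),"wood":(H>9)&(H<24)&(V>150)&(S>120)}[kind]
DIM=dict(blue=(.1,.06,.03),green=(.1,.06,.03),black=(.1,.06,.03),plaque=(.13,.06,.014))
def fit(c,m,dim,z0,guess,flat=False):
    L,W,Hh=dim; S=8
    P=np.array([[a*L/2,b*W/2,h] for a in(-1,1) for b in(-1,1) for h in((Hh,) if flat else (0,Hh))])
    def sil(p):
        cs,sn=np.cos(p[2]),np.sin(p[2]); Q=P@np.array([[cs,-sn,0],[sn,cs,0],[0,0,1]]).T+[p[0],p[1],z0]
        h=cv2.convexHull(proj(c,Q).astype(np.float32)); r=np.zeros(m.shape,np.uint8)
        cv2.fillConvexPoly(r,np.round((h+0)*16).astype(np.int32),1,cv2.LINE_8,4); return r
    cost=lambda p:-((sil(p)&m).sum()/((sil(p)|m).sum()))
    b=None
    for a in guess[2]:
        r=minimize(cost,[guess[0],guess[1],a],method="Nelder-Mead",options=dict(initial_simplex=[[guess[0],guess[1],a],[guess[0]+.01,guess[1],a],[guess[0],guess[1]+.01,a],[guess[0],guess[1],a+.2]],xatol=2e-4,fatol=1e-4))
        if b is None or r.fun<b.fun:b=r
    return b.x[:2].round(4),round(float(np.degrees(b.x[2])),1),round(-b.fun,3)
def find(c,im,kind,u,v,**k):
    m=comp(mask(im,kind),u,v)
    if m is None: print(kind,"no mask"); return
    ys,xs=np.nonzero(m); d=k.pop("dim",None) or DIM[kind]; z0=k.pop("z0",0)
    g=ray(c,xs.mean(),ys.mean(),z0+d[2]*.7)
    print(kind,(u,v),"area",m.sum(),"xy,yaw,iou",*fit(c,m,d,z0,(g[0],g[1],np.radians(np.arange(-80,100,20))),**k))
E
cat > l1.py <<'E'
from h import *
c=np.load("pics/w1.npy",allow_pickle=True).item(); im=cv2.imread("pics/w1.png")
find(c,im,"blue",273,166); find(c,im,"black",236,22); find(c,im,"green",360,20)
find(c,im,"plaque",94,160); find(c,im,"plaque",188,158); find(c,im,"wood",418,225,dim=(.086,.046,0),z0=.07,flat=True)
E
python3 l1.py
```

```text
blue (273, 166) area 3392 xy,yaw,iou [ 0.4563 -0.1234] 12.6 0.898
black no mask
green (360, 20) area 2978 xy,yaw,iou [ 0.6428 -0.2235] -12.3 0.91
plaque (94, 160) area 4935 xy,yaw,iou [0.4612 0.1209] -10.7 0.981
plaque (188, 158) area 4773 xy,yaw,iou [ 0.4648 -0.005 ] -8.8 0.993
wood (418, 225) area 2524 xy,yaw,iou [ 0.3925 -0.3012] 17.1 0.941
```

```bash
python3 -m jog '[[-0.02,0.04,0.04,0,0,0,0.087],[-0.02,0.04,0.04,0,0,0,0.087],[0,0,0,0,0,0,0.087],[0,0,0,0,0,0,0.087],[0,0,0,0,0,0,0.087]]'
python3 - <<'E'
from h import *
c,im=snap('wrist','w2')
H=cv2.cvtColor(im,cv2.COLOR_BGR2HSV)
def pt(x,y,z): return proj(c,[x,y,z])[0].round().astype(int)
b=pt(.456,-.123,.03); s=pt(.3925,-.3012,.07); print(b,s)
for d in range(-70,80,10): print(d,H[b[1],b[0]+d],H[min(s[1],419),min(559,s[0]+d)])
find(c,im,"blue",*b); find(c,im,"wood",*s,dim=(.086,.046,0),z0=.07,flat=True)
o=im.copy()
for k,q in(("blue",b),("wood",s)):
    m=comp(mask(im,k),*q)
    cv2.drawContours(o,cv2.findContours(m,0,2)[0],-1,(0,0,255),1)
cv2.imwrite("pics/w2o.png",o)
E
```

```text
time_s: 2.15
tool_pos: [0.4444, -0.1891, 0.2911]
tool_rot: [-179.9, 0.0, -0.1]
force: [0.2, 0.0, 0.9]
grip_width: 0.0872
grasp_force: 0.0
[224 156] [387 220]
-70 [ 12 146 216] [ 10 174 160]
-60 [ 10 156 180] [  8 148  74]
-50 [  9 155 179] [ 9 46 89]
-40 [  9 155 173] [12 62 91]
-30 [  8 117  87] [ 6 69 96]
-20 [106 147 205] [ 13 167 241]
-10 [106 152 208] [ 19 146 254]
0 [106 155 206] [ 20 142 255]
10 [106 157 211] [ 22 135 255]
20 [106 157 213] [ 22 135 255]
30 [176  73 136] [ 15  44 198]
40 [ 10 163 167] [ 13  41 203]
50 [  8 161 174] [  9 169 177]
60 [ 10 171 172] [ 10 166 174]
70 [  9 166 175] [  9 165 170]
blue (np.int64(224), np.int64(156)) area 4564 xy,yaw,iou [ 0.4571 -0.1234] 14.6 0.89
wood (np.int64(387), np.int64(220)) area 3194 xy,yaw,iou [ 0.3936 -0.301 ] 16.7 0.929
```

View pics/w2o.png

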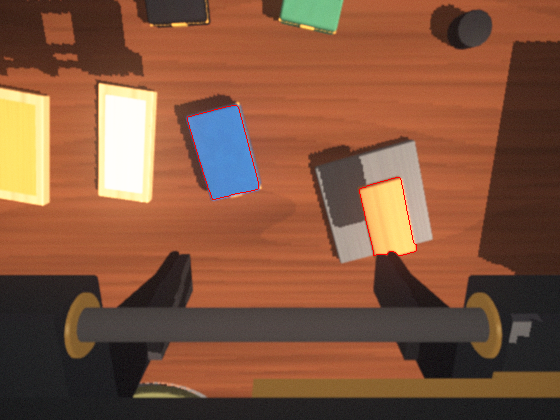

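```bash
python3 -m jog '[[-0.03,0.04,0,0,0,0,0.087],[-0.03,0.04,0,0,0,0,0.087],[0,0,0,0,0,0,0.087],[0,0,0,0,0,0,0.087],[0,0,0,0,0,0,0.087]]'
python3 - <<'E'
from h import *
c=np.load("pics/w2.npy",allow_pickle=True).item(); im=cv2.imread("pics/w2.png")
find(c,im,"blue",224,156,flat=True)
find(c,im,"plaque",126,145,flat=True)
c,im=snap('wrist','w3')
s=proj(c,[.3935,-.301,.07])[0];b=proj(c,[.457,-.123,.03])[0];print(s,b)
find(c,im,"blue",*b,flat=True)
find(c,im,"wood",*s,dim=(.086,.046,0),z0=.07,flat=True)
m=comp(mask(im,"wood"),*s); print(cv2.minAreaRect(cv2.findContours(m,0,2)[0][0]))
E
```

```text
time_s: 2.62
tool_pos: [0.396, -0.2544, 0.2924]
tool_rot: [180.0, -0.1, 0.1]
force: [0.3, -0.2, 0.1]
grip_width: 0.0871
grasp_force: 0.0
blue (224, 156) area 4564 xy,yaw,iou [ 0.4571 -0.1235] 14.3 0.94
plaque (126, 145) area 6389 xy,yaw,iou [ 0.4654 -0.006 ] -8.5 0.95
[327.18561155 175.82255721] [161.85654107 110.49436109]
blue (np.float64(161.85654106990765), np.float64(110.49436108824392)) area 5057 xy,yaw,iou [ 0.4568 -0.124 ] 14.1 0.946
wood no maskTraceback (most recent call last):
  File "<stdin>", line 9, in <module>
IndexError: tuple index out of range
```

Run:
```python
from h import *
c=np.load("pics/w3.npy",allow_pickle=True).item(); im=cv2.imread("pics/w3.png")
cv2.imwrite("pics/w3c.png",cv2.resize(im[90:290,220:460],None,fx=2.5,fy=2.5))
H=cv2.cvtColor(im,cv2.COLOR_BGR2HSV)
for u in range(280,400,10): print(u,H[176,u],H[195,u])
```

```text
280 [  8  61 121] [ 12  45 185]
290 [  4  69 129] [ 11  33 214]
300 [  4  81 133] [ 13  38 222]
310 [ 23 123 255] [  9  70 220]
320 [ 24 115 255] [ 24 116 255]
330 [ 27 100 255] [ 26 109 255]
340 [ 27  97 255] [ 27 104 255]
350 [ 26  98 255] [ 27  96 255]
360 [ 11  38 231] [ 11  38 229]
370 [ 12  38 230] [ 17  32 231]
380 [ 10 167 205] [ 14  38 228]
390 [  9 165 207] [ 10 162 226]
```

View pics/w3c.png

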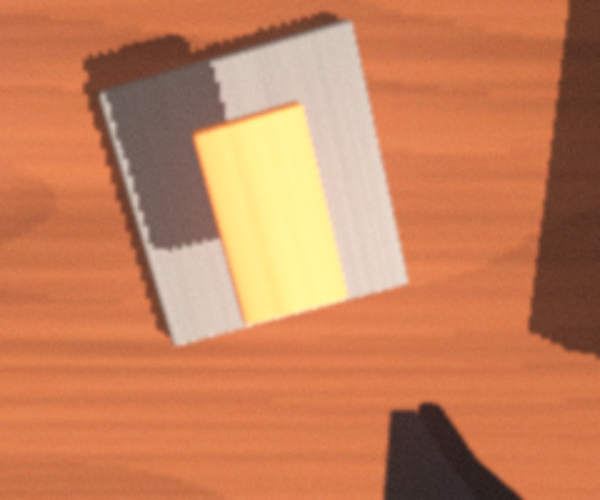

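Clear view of the top board: corners at crop px (194,130), (300,103), (346,297), (246,325). I'll adapt the threshold and plan the blue grasp.

```bash
sed -i 's/"wood":.*$/"wood":(H>12)\&(H<31)\&(V>150)\&(S>80)}[kind]/' h.py
python3 - <<'E'
from h import *
c=np.load("pics/w3.npy",allow_pickle=True).item(); im=cv2.imread("pics/w3.png")
find(c,im,"wood",330,176,dim=(.086,.046,0),z0=.07,flat=True)
q=[[220+u/2.5,90+v/2.5] for u,v in [(194,130),(300,103),(346,297),(246,325)]]
q=np.array([ray(c,*p,.07) for p in q]);print(q.round(4),q.mean(0).round(4))
plan(.457,-.124,.10,14.2)
E
```

```text
wood (330, 176) area 3570 xy,yaw,iou [ 0.3921 -0.3024] 16.4 0.966
[[ 0.4284 -0.2698  0.07  ]
 [ 0.4392 -0.3122  0.07  ]
 [ 0.3576 -0.3356  0.07  ]
 [ 0.3449 -0.2933  0.07  ]] [ 0.3925 -0.3027  0.07  ]
t 2.67 pos [ 0.3963 -0.2539  0.2923] rot [ 1.7998e+02 -7.0000e-02  1.7000e-01] turn [ 0.0005 -0.0013 -0.2449] then shift [ 0.0907 -0.111   0.1923]
```

```bash
python3 -m jog '[[0,0,0,0,0,-0.1225,0.087],[0,0,0,0,0,-0.1225,0.087],[0.0227,-0.0278,0.038,0,0,0,0.087],[0.0227,-0.0278,0.038,0,0,0,0.087],[0.0227,-0.0278,0.038,0,0,0,0.087],[0.0227,-0.0278,0.038,0,0,0,0.087],[0,0,0.04,0,0,0,0.087],[0,0,0,0,0,0,0.087],[0,0,0,0,0,0,0.087],[0,0,0,0,0,0,0.087]]' 40
python3 -c "
from h import *
plan(.457,-.124,.004,14.2)"
```

```text
time_s: 3.5
tool_pos: [0.4451, -0.1517, 0.1323]
tool_rot: [179.9, -0.1, 14.1]
force: [0.6, 0.3, 0.2]
grip_width: 0.0873
grasp_force: 0.0
t 3.5 pos [ 0.4451 -0.1517  0.1323] rot [ 1.7992e+02 -1.1000e-01  1.4100e+01] turn [ 0.0014 -0.0019 -0.0017] then shift [ 0.0184 -0.024   0.1283]
```

```bash
python3 -m jog '[[0.01,-0.013,0,0,0,0,0.087],[0.01,-0.013,0,0,0,0,0.087],[0,0,0.02,0,0,0,0.087],[0,0,0.025,0,0,0,0.087],[0,0,0.025,0,0,0,0.087],[0,0,0.015,0,0,0,0.087],[0,0,0,0,0,0,0.087],[0,0,0,0,0,0,0.087]]' 40
python3 -c "
from h import *
plan(.457,-.124,.004,14.2)"
```

```text
time_s: 4.17
tool_pos: [0.4582, -0.1223, 0.0472]
tool_rot: [179.9, -0.1, 14.0]
force: [0.2, 0.3, 0.1]
grip_width: 0.0868
grasp_force: 0.0
t 4.17 pos [ 0.4582 -0.1223  0.0472] rot [ 1.7993e+02 -1.1000e-01  1.4000e+01] turn [ 0.0013 -0.0019 -0.0034] then shift [-0.0016  0.0014  0.0432]
```

Small steps track exactly. I'll descend, grip and lift.

```bash
python3 -m jog '[[-0.0016,0.0014,0.015,0,0,0,0.087],[0,0,0.015,0,0,0,0.087],[0,0,0.013,0,0,0,0.087],[0,0,0,0,0,0,0.087],[0,0,0,0,0,0,0.05],[0,0,0,0,0,0,0.05],[0,0,0,0,0,0,0.05],[0,0,0,0,0,0,0.05],[0,0,0,0,0,0,0.05],[0,0,0,0,0,0,0.05]]' 40
python3 -m jog '[[0,0,-0.02,0,0,0,0.05],[0,0,-0.03,0,0,0,0.05],[0,0,-0.03,0,0,0,0.05],[0,0,-0.03,0,0,0,0.05],[0,0,-0.03,0,0,0,0.05],[0,0,0,0,0,0,0.05],[0,0,0,0,0,0,0.05]]' 40
python3 -c "
from h import *
plan(.3923,-.3026,.150,16.1)"
```

```text
time_s: 5.0
tool_pos: [0.4561, -0.1232, 0.0031]
tool_rot: [180.0, -0.0, 14.1]
force: [-0.6, 0.8, 4.5]
grip_width: 0.0602
grasp_force: 40.0
time_s: 5.58
tool_pos: [0.4566, -0.1234, 0.1439]
tool_rot: [179.9, -0.1, 14.1]
force: [0.4, -0.1, -3.1]
grip_width: 0.0595
grasp_force: 40.0
t 5.58 pos [ 0.4566 -0.1234  0.1439] rot [ 1.7986e+02 -1.5000e-01  1.4080e+01] turn [ 0.0025 -0.0025 -0.0352] then shift [-0.1115  0.1543 -0.0061]
```

```bash
python3 -m jog '[[0,0,0,0,0,-0.035,0.05],[-0.016,0.022,0,0,0,0,0.05],[-0.016,0.022,0,0,0,0,0.05],[-0.016,0.022,0,0,0,0,0.05],[-0.016,0.022,0,0,0,0,0.05],[-0.016,0.022,0,0,0,0,0.05],[-0.016,0.022,0,0,0,0,0.05],[-0.016,0.022,0,0,0,0,0.05],[0,0,0,0,0,0,0.05],[0,0,0,0,0,0,0.05],[0,0,0,0,0,0,0.05]]' 40
python3 -c "
from h import *
plan(.3923,-.3026,.083,16.1)"
```

```text
time_s: 6.5
tool_pos: [0.39, -0.3008, 0.1407]
tool_rot: [-179.8, 0.1, 16.1]
force: [0.2, 0.4, -1.4]
grip_width: 0.0597
grasp_force: 40.0
t 6.5 pos [ 0.39   -0.3008  0.1407] rot [-1.7982e+02  8.0000e-02  1.6100e+01] turn [-0.0031  0.0014  0.    ] then shift [0.0017 0.0024 0.0577]
```

```bash
python3 -m jog '[[0.0017,0.0024,0.019,0,0,0,0.05],[0,0,0.019,0,0,0,0.05],[0,0,0.019,0,0,0,0.05],[0,0,0,0,0,0,0.05],[0,0,0,0,0,0,0.05],[0,0,0.004,0,0,0,0.05],[0,0,0.003,0,0,0,0.05],[0,0,0,0,0,0,0.05],[0,0,0,0,0,0,0.05]]' 40
python3 -c "
from h import *
plan(.3923,-.3026,.073,16.1)"
```

```text
time_s: 7.25
tool_pos: [0.3933, -0.304, 0.0789]
tool_rot: [180.0, -0.0, 16.1]
force: [-0.6, -0.1, -1.6]
grip_width: 0.0597
grasp_force: 40.0
t 7.25 pos [ 0.3933 -0.304   0.0789] rot [ 1.7995e+02 -2.0000e-02  1.6090e+01] turn [ 0.0008 -0.0004 -0.0001] then shift [-0.0005 -0.0016  0.0059]
```

```bash
python3 -m jog '[[-0.0005,-0.0014,0.003,0,0,0,0.05],[0,0,0.002,0,0,0,0.05],[0,0,0.001,0,0,0,0.05],[0,0,0,0,0,0,0.05],[0,0,0,0,0,0,0.05]]' 40
python3 -c "
from h import *
plan(.3923,-.3026,.073,16.1)"
```

```text
time_s: 7.67
tool_pos: [0.3921, -0.3027, 0.0731]
tool_rot: [180.0, 0.0, 16.1]
force: [-1.5, 1.3, 5.4]
grip_width: 0.0601
grasp_force: 40.0
t 7.67 pos [ 0.3921 -0.3027  0.0731] rot [1.7999e+02 1.0000e-02 1.6080e+01] turn [ 0.0002  0.0002 -0.0003] then shift [ 0.0002 -0.      0.0001]
```

```bash
python3 -m jog '[[0,0,0,0,0,0,0.08],[0,0,0,0,0,0,0.08],[0,0,0,0,0,0,0.08],[0,0,0,0,0,0,0.08],[0,0,-0.01,0,0,0,0.08],[0,0,-0.02,0,0,0,0.08],[0,0,-0.03,0,0,0,0.087],[0,0,-0.03,0,0,0,0.087],[0,0,-0.03,0,0,0,0.087],[0,0,-0.03,0,0,0,0.087],[0,0,-0.03,0,0,0,0.087],[0,0,-0.02,0,0,0,0.087]]' 40
python3 -m jog '[[0.028,-0.0115,0,0,0,0,0.087],[0.028,-0.0115,0,0,0,0,0.087],[0.028,-0.0115,0,0,0,0,0.087],[0.028,-0.0115,0,0,0,0,0.087],[0.028,-0.0115,0,0,0,0.07,0.087],[0.028,-0.0115,0,0,0,0.07,0.087],[0.028,-0.0115,0,0,0,0.07,0.087],[0.028,-0.0115,0,0,0,0.07,0.087],[0,0,0,0,0,0,0.087],[0,0,0,0,0,0,0.087],[0,0,0,0,0,0,0.087]]' 40
cat > l2.py <<'E'
from h import *
import sys
c,im=snap('wrist',sys.argv[1]); H=cv2.cvtColor(im,cv2.COLOR_BGR2HSV); o=im.copy()
for a in sys.argv[2:]:
    k,x,y,z=a.split(","); z=float(z); q=proj(c,[float(x),float(y),z+DIM[k][2]])[0]
    if not(0<=q[0]<560 and 0<=q[1]<420): print(k,"out of view",q);continue
    print(k,H[int(q[1]),int(q[0])]); find(c,im,k,*q,z0=z,flat=True)
E
python3 l2.py w4 green,.643,-.2235,0 black,.642,-.08,0
```

```text
time_s: 8.67
tool_pos: [0.3929, -0.3031, 0.2765]
tool_rot: [179.8, -0.1, 16.1]
force: [0.9, -1.0, -0.1]
grip_width: 0.0872
grasp_force: 0.0
time_s: 9.58
tool_pos: [0.5884, -0.1633, 0.2726]
tool_rot: [180.0, 0.0, 0.1]
force: [-0.8, -0.0, -0.4]
grip_width: 0.0868
grasp_force: 0.0
green [ 69  86 238]
green (np.float64(340.0426980805556), np.float64(117.56886618903141)) area 5014 xy,yaw,iou [ 0.6378 -0.2228] -11.5 0.875
black [10 30 77]
black no mask
```

View pics/w4.png

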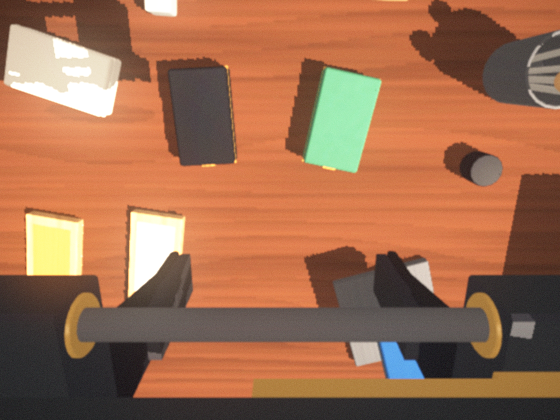

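Black case at (203,115), green at (342,119), both unmoved. Blue is on the stand (395,362). I'll adapt the thresholds.

```bash
sed -i 's/(H<92)&(S>80)/(H<92)\&(S>45)/; s/"black":(V<60)/"black":(V<110)\&(S<70)/' h.py
python3 - <<'E'
from h import *
c=np.load("pics/w4.npy",allow_pickle=True).item(); im=cv2.imread("pics/w4.png")
find(c,im,"green",342,119,flat=True); find(c,im,"black",203,115,flat=True);find(c,im,"black",203,115)
H=cv2.cvtColor(im,cv2.COLOR_BGR2HSV); print(H[140,170],H[140,222:240:3])
q=np.array([ray(c,*p,.03) for p in [(324,67),(380,80),(358,171),(305,159)]]);print(q.mean(0).round(4))
q=np.array([ray(c,*p,.03) for p in [(169,70),(227,66),(236,162),(181,165)]]);print(q.round(3),q.mean(0).round(4))
plan(.643,-.2232,.05,-12)
E
```

```text
green (342, 119) area 5377 xy,yaw,iou [ 0.6379 -0.2246] -11.6 0.938
black (203, 115) area 5219 xy,yaw,iou [ 0.641  -0.0789] 3.5 0.903
black (203, 115) area 5219 xy,yaw,iou [ 0.6411 -0.0806] 3.4 0.851
[  9 156 108] [[  2  44  81]
 [  4  42  86]
 [  4  43  83]
 [  5  38  81]
 [ 13 110 125]
 [ 10 166 216]]
[ 0.6396 -0.2252  0.03  ]
[[ 0.689 -0.049  0.03 ]
 [ 0.693 -0.108  0.03 ]
 [ 0.596 -0.113  0.03 ]
 [ 0.593 -0.053  0.03 ]] [ 0.6429 -0.0809  0.03  ]
t 9.63 pos [ 0.5881 -0.1639  0.2727] rot [ 1.7994e+02  2.0000e-02 -0.0000e+00] turn [0.001  0.0003 0.2094] then shift [0.066  0.0466 0.2227]
```

```bash
python3 -m jog '[[0,0,0,0,0,0.105,0.087],[0.0103,0.0082,0.028,0,0,0.1,0.087],[0.0103,0.0082,0.028,0,0,0,0.087],[0.0103,0.0082,0.028,0,0,0,0.087],[0.0103,0.0082,0.028,0,0,0,0.087],[0.0103,0.0082,0.028,0,0,0,0.087],[0.0103,0.0082,0.028,0,0,0,0.087],[0,0,0.025,0,0,0,0.087],[0,0,0.02,0,0,0,0.087],[0,0,0,0,0,0,0.087],[0,0,0,0,0,0,0.087]]' 40
python3 -c "
from h import *
plan(.6387,-.2248,.004,-11.7)"
```

```text
time_s: 10.55
tool_pos: [0.6388, -0.2237, 0.059]
tool_rot: [180.0, 0.1, -11.8]
force: [0.2, 0.4, 0.2]
grip_width: 0.0867
grasp_force: 0.0
t 10.55 pos [ 0.6388 -0.2237  0.059 ] rot [ 1.7997e+02  1.3000e-01 -1.1790e+01] turn [ 0.0005  0.0022 -0.0015] then shift [0.0001 0.0011 0.055 ]
```

```bash
python3 -m jog '[[0,0.0011,0.015,0,0,0,0.087],[0,0,0.015,0,0,0,0.087],[0,0,0.015,0,0,0,0.087],[0,0,0.009,0,0,0,0.087],[0,0,0,0,0,0,0.087],[0,0,0,0,0,0,0.05],[0,0,0,0,0,0,0.05],[0,0,0,0,0,0,0.05],[0,0,0,0,0,0,0.05],[0,0,0,0,0,0,0.05],[0,0,0,0,0,0,0.05]]' 40
python3 -m jog '[[0,0,-0.02,0,0,0,0.05],[0,0,-0.03,0,0,0,0.05],[0,0,-0.03,0,0,0,0.05],[0,0,-0.03,0,0,0,0.05],[0,0,-0.03,0,0,0,0.05],[0,0,-0.03,0,0,0,0.05],[0,0,-0.01,0,0,0,0.05],[0,0,0,0,0,0,0.05],[0,0,0,0,0,0,0.05]]' 40
python3 -c "
from h import *
plan(.3923,-.3026,.175,16.1)"
```

```text
time_s: 11.47
tool_pos: [0.6406, -0.2241, 0.0061]
tool_rot: [180.0, -0.1, -11.7]
force: [0.7, 0.7, 0.5]
grip_width: 0.0595
grasp_force: 40.0
time_s: 12.22
tool_pos: [0.6397, -0.2235, 0.1843]
tool_rot: [180.0, 0.1, -11.7]
force: [-0.5, 0.2, -3.4]
grip_width: 0.0599
grasp_force: 40.0
t 12.22 pos [ 0.6397 -0.2235  0.1843] rot [ 1.7999e+02  6.0000e-02 -1.1690e+01] turn [-2.000e-04  1.100e-03 -4.851e-01] then shift [-0.2596  0.0074  0.0093]
```

```bash
python3 -m jog '[[0,0,0,0,0,-0.121,0.05],[0,0,0,0,0,-0.121,0.05],[0,0,0,0,0,-0.121,0.05],[0,0,0,0,0,-0.121,0.05],[-0.03,0.001,0,0,0,0,0.05],[-0.03,0.001,0,0,0,0,0.05],[-0.03,0.001,0,0,0,0,0.05],[-0.03,0.001,0,0,0,0,0.05],[-0.03,0.001,0,0,0,0,0.05],[-0.03,0.001,0,0,0,0,0.05],[-0.03,0.001,0,0,0,0,0.05],[-0.03,0.001,0,0,0,0,0.05]]' 40
python3 -m jog '[[0,0,0,0,0,0,0.05],[0,0,0,0,0,0,0.05]]' 40
python3 -c "
from h import *
plan(.3923,-.3026,.120,16.1)"
```

```text
time_s: 13.22
tool_pos: [0.4086, -0.297, 0.1822]
tool_rot: [-179.8, 0.2, 16.0]
force: [-0.4, -0.7, -2.2]
grip_width: 0.0598
grasp_force: 40.0
time_s: 13.38
tool_pos: [0.4086, -0.298, 0.1828]
tool_rot: [-179.8, 0.2, 15.8]
force: [0.9, 0.8, -1.9]
grip_width: 0.0598
grasp_force: 40.0
t 13.38 pos [ 0.4086 -0.298   0.1828] rot [-179.82    0.18   15.79] turn [-0.0032  0.0031 -0.0053] then shift [-0.017  -0.0002  0.0628]
```

```bash
python3 -m jog '[[-0.008,0,0,-0.003,0.003,-0.005,0.05],[-0.008,0,0,0,0,0,0.05],[0,0,0.02,0,0,0,0.05],[0,0,0.02,0,0,0,0.05],[0,0,0.018,0,0,0,0.05],[0,0,0,0,0,0,0.05],[0,0,0,0,0,0,0.05],[0,0,0,0,0,0,0.05]]' 40
python3 -c "
from h import *
plan(.3923,-.3026,.106,16.1)"
```

```text
time_s: 14.05
tool_pos: [0.3972, -0.3023, 0.1281]
tool_rot: [179.8, -0.2, 16.4]
force: [-0.1, -0.3, -2.7]
grip_width: 0.0597
grasp_force: 40.0
t 14.05 pos [ 0.3972 -0.3023  0.1281] rot [179.79  -0.21  16.36] turn [ 0.0037 -0.0036  0.0046] then shift [-0.0048 -0.0011  0.0221]
```

```bash
python3 -m jog '[[-0.004,-0.0008,0.008,0,0,0,0.05],[0,0,0.007,0,0,0,0.05],[0,0,0,0,0,0,0.05],[0,0,0,0,0,0,0.05]]' 40
python3 -c "
from h import *
plan(.3923,-.3026,.106,16.1);print(env.get_obs()['force'])"
```

```text
time_s: 14.38
tool_pos: [0.3922, -0.3024, 0.112]
tool_rot: [179.9, -0.1, 16.3]
force: [0.4, -0.9, -2.2]
grip_width: 0.0598
grasp_force: 40.0
t 14.38 pos [ 0.3922 -0.3024  0.112 ] rot [ 1.7986e+02 -1.4000e-01  1.6310e+01] turn [ 0.0024 -0.0025  0.0037] then shift [0.0001 0.0002 0.006 ]
[ 0.40039385 -0.85974356 -2.19243374]
```

```bash
python3 -m jog '[[0.001,0,0.003,0,0,0.003,0.05],[0,0,0.002,0,0,0,0.05],[0,0,0.001,0,0,0,0.05],[0,0,0,0,0,0,0.05],[0,0,0,0,0,0,0.05]]' 40
```

```text
time_s: 14.8
tool_pos: [0.3936, -0.3024, 0.1064]
tool_rot: [179.8, -0.2, 16.2]
force: [0.2, -0.4, -1.8]
grip_width: 0.0597
grasp_force: 40.0
```

```bash
python3 -m jog '[[0,0,0.001,0,0,0,0.05],[0,0,0.001,0,0,0,0.05],[0,0,0,0,0,0,0.05],[0,0,0,0,0,0,0.05]]' 40
```

```text
time_s: 15.13
tool_pos: [0.3937, -0.3024, 0.1062]
tool_rot: [179.8, -0.2, 16.1]
force: [-3.7, 2.3, 9.3]
grip_width: 0.0594
grasp_force: 40.0
```

```bash
python3 -m jog '[[0,0,0,0,0,0,0.08],[0,0,0,0,0,0,0.08],[0,0,0,0,0,0,0.08],[0,0,0,0,0,0,0.08],[0,0,-0.01,0,0,0,0.08],[0,0,-0.02,0,0,0,0.08],[0,0,-0.03,0,0,0,0.087],[0,0,-0.03,0,0,0,0.087],[0,0,-0.03,0,0,0,0.087],[0,0,-0.03,0,0,0,0.087],[0,0,-0.02,0,0,0,0.087]]' 40
python3 -m jog '[[0.0296,-0.015,0,0,0,0,0.087],[0.0296,-0.015,0,0,0,0,0.087],[0.0296,-0.015,0,0,0,0,0.087],[0.0296,-0.015,0,0,0,0,0.087],[0.0296,-0.015,0,0,0,0.07,0.087],[0.0296,-0.015,0,0,0,0.07,0.087],[0.0296,-0.015,0,0,0,0.07,0.087],[0.0296,-0.015,0,0,0,0,0.087],[0,0,0,0,0,0,0.087],[0,0,0,0,0,0,0.087],[0,0,0,0,0,0,0.087]]' 40
python3 l2.py w5 black,.642,-.08,0;  python3 -c "
from h import *
plan(.6425,-.0805,.05,3.4)"
```

```text
time_s: 16.05
tool_pos: [0.3937, -0.3024, 0.2784]
tool_rot: [179.6, -0.3, 16.2]
force: [0.9, -0.8, -0.3]
grip_width: 0.0867
grasp_force: 0.0
time_s: 16.97
tool_pos: [0.5952, -0.1323, 0.2749]
tool_rot: [179.8, -0.2, 4.1]
force: [-0.1, -0.5, -0.5]
grip_width: 0.0868
grasp_force: 0.0
black [12 41 62]
black (np.float64(235.39374443472659), np.float64(122.1555273517848)) area 5045 xy,yaw,iou [ 0.6411 -0.0796] 3.2 0.895
t 17.02 pos [ 0.5949 -0.1331  0.275 ] rot [ 1.7981e+02 -1.7000e-01  4.0300e+00] turn [ 0.0033 -0.003   0.011 ] then shift [ 0.0506 -0.0496  0.225 ]
```

```bash
python3 -m jog '[[0.0084,-0.0082,0.028,0.003,-0.003,0.011,0.087],[0.0084,-0.0082,0.028,0,0,0,0.087],[0.0084,-0.0082,0.028,0,0,0,0.087],[0.0084,-0.0082,0.028,0,0,0,0.087],[0.0084,-0.0082,0.028,0,0,0,0.087],[0.0084,-0.0082,0.028,0,0,0,0.087],[0,0,0.025,0,0,0,0.087],[0,0,0.02,0,0,0,0.087],[0,0,0,0,0,0,0.087],[0,0,0,0,0,0,0.087]]' 40
python3 -c "
from h import *
plan(.642,-.0803,.004,3.4)"
```

```text
time_s: 17.85
tool_pos: [0.6418, -0.0813, 0.0616]
tool_rot: [-180.0, 0.1, 3.4]
force: [-0.0, -0.8, 0.8]
grip_width: 0.0873
grasp_force: 0.0
t 17.85 pos [ 0.6418 -0.0813  0.0616] rot [-1.80e+02  9.00e-02  3.36e+00] turn [-0.      0.0015 -0.0007] then shift [ 0.0003 -0.0009  0.0576]
```

```bash
python3 -m jog '[[0,-0.001,0.015,0,0,0,0.087],[0,0,0.015,0,0,0,0.087],[0,0,0.015,0,0,0,0.087],[0,0,0.011,0,0,0,0.087],[0,0,0,0,0,0,0.087],[0,0,0,0,0,0,0.05],[0,0,0,0,0,0,0.05],[0,0,0,0,0,0,0.05],[0,0,0,0,0,0,0.05],[0,0,0,0,0,0,0.05],[0,0,0,0,0,0,0.05]]' 40
python3 -m jog '[[0,0,-0.02,0,0,0,0.05],[0,0,-0.03,0,0,0,0.05],[0,0,-0.03,0,0,0,0.05],[0,0,-0.03,0,0,0,0.05],[0,0,-0.03,0,0,0,0.05],[0,0,-0.03,0,0,0,0.05],[0,0,-0.03,0,0,0,0.05],[0,0,-0.01,0,0,0,0.05],[0,0,0,0,0,0,0.05],[0,0,0,0,0,0,0.05]]' 40
python3 -c "
from h import *
plan(.3923,-.3026,.2,16.1)"
```

```text
time_s: 18.77
tool_pos: [0.6435, -0.0784, 0.0065]
tool_rot: [-180.0, -0.1, 3.5]
force: [-0.3, -0.4, 2.1]
grip_width: 0.0596
grasp_force: 40.0
time_s: 19.6
tool_pos: [0.6425, -0.0785, 0.2147]
tool_rot: [-180.0, 0.0, 3.5]
force: [-0.3, 0.2, -2.3]
grip_width: 0.0595
grasp_force: 40.0
t 19.6 pos [ 0.6425 -0.0785  0.2147] rot [-1.7996e+02  3.0000e-02  3.4900e+00] turn [-0.0007  0.0004 -0.2201] then shift [-0.3025  0.1459  0.0147]
```

```bash
python3 -m jog '[[0,0,0,0,0,-0.11,0.05],[0,0,0,0,0,-0.11,0.05],[-0.031,0.015,0,0,0,0,0.05],[-0.031,0.015,0,0,0,0,0.05],[-0.031,0.015,0,0,0,0,0.05],[-0.031,0.015,0,0,0,0,0.05],[-0.031,0.015,0,0,0,0,0.05],[-0.031,0.015,0,0,0,0,0.05],[-0.031,0.015,0,0,0,0,0.05],[-0.031,0.015,0,0,0,0,0.05],[-0.02,0.01,0,0,0,0,0.05],[0,0,0,0,0,0,0.05]]' 40
python3 -m jog '[[0,0,0,0,0,0,0.05],[0,0,0,0,0,0,0.05]]' 40
python3 -c "
from h import *
plan(.3928,-.3026,.16,16.1)"
```

```text
time_s: 20.6
tool_pos: [0.4151, -0.2822, 0.2124]
tool_rot: [-179.8, 0.3, 15.5]
force: [0.3, -1.7, -1.7]
grip_width: 0.0597
grasp_force: 40.0
time_s: 20.77
tool_pos: [0.421, -0.2766, 0.2137]
tool_rot: [-179.8, 0.0, 16.1]
force: [0.7, 0.3, -1.7]
grip_width: 0.0594
grasp_force: 40.0
t 20.77 pos [ 0.421  -0.2766  0.2137] rot [-1.7979e+02  3.0000e-02  1.6110e+01] turn [-0.0036  0.0005  0.0002] then shift [-0.0343  0.0171  0.0537]
```

```bash
python3 -m jog '[[-0.012,0.006,0,-0.003,0,0,0.05],[-0.012,0.006,0,0,0,0,0.05],[-0.01,0.005,0,0,0,0,0.05],[0,0,0.02,0,0,0,0.05],[0,0,0.02,0,0,0,0.05],[0,0,0.014,0,0,0,0.05],[0,0,0,0,0,0,0.05],[0,0,0,0,0,0,0.05],[0,0,0,0,0,0,0.05]]' 40
python3 -c "
from h import *
plan(.3928,-.3026,.14,16.1)"
```

```text
time_s: 21.52
tool_pos: [0.3944, -0.3034, 0.1623]
tool_rot: [179.8, -0.1, 16.1]
force: [0.5, 0.3, -1.5]
grip_width: 0.0599
grasp_force: 40.0
t 21.52 pos [ 0.3944 -0.3034  0.1623] rot [ 1.7982e+02 -9.0000e-02  1.6150e+01] turn [ 0.0031 -0.0015  0.0009] then shift [-0.0013 -0.0013  0.0223]
```

```bash
python3 -m jog '[[-0.0013,-0.0012,0.008,0.002,-0.001,0,0.05],[0,0,0.008,0,0,0,0.05],[0,0,0,0,0,0,0.05],[0,0,0,0,0,0,0.05],[0,0,0.003,0,0,0,0.05],[0,0,0.002,0,0,0,0.05],[0,0,0,0,0,0,0.05],[0,0,0,0,0,0,0.05]]' 40
```

```text
time_s: 22.18
tool_pos: [0.392, -0.3028, 0.1405]
tool_rot: [180.0, 0.0, 16.1]
force: [-0.9, -0.4, -2.2]
grip_width: 0.0596
grasp_force: 40.0
```

```bash
python3 -m jog '[[0,0,0.0015,0,0,0,0.05],[0,0,0.0015,0,0,0,0.05],[0,0,0.001,0,0,0,0.05],[0,0,0,0,0,0,0.05],[0,0,0,0,0,0,0.05]]' 40
```

```text
time_s: 22.6
tool_pos: [0.392, -0.3028, 0.1366]
tool_rot: [180.0, 0.0, 16.1]
force: [-0.7, 0.4, -1.9]
grip_width: 0.06
grasp_force: 40.0
```

```bash
python3 -m jog '[[0,0,0.0015,0,0,0,0.05],[0,0,0,0,0,0,0.05],[0,0,0,0,0,0,0.05]]' 40
```

```text
time_s: 22.85
tool_pos: [0.392, -0.3029, 0.1364]
tool_rot: [180.0, 0.0, 16.1]
force: [-3.7, 1.6, 6.3]
grip_width: 0.0599
grasp_force: 40.0
```

```bash
python3 -m jog '[[0,0,0,0,0,0,0.08],[0,0,0,0,0,0,0.08],[0,0,0,0,0,0,0.08],[0,0,0,0,0,0,0.08],[0,0,-0.01,0,0,0,0.08],[0,0,-0.02,0,0,0,0.08],[0,0,-0.03,0,0,0,0.087],[0,0,-0.03,0,0,0,0.087],[0,0,-0.03,0,0,0,0.087],[0,0,-0.03,0,0,0,0.087]]' 40
python3 -m jog '[[0.015,-0.025,0,0,0,0,0.087],[0.015,-0.025,0,0,0,0,0.087],[0.015,-0.025,0,0,0,0,0.087],[0.015,-0.025,0,0,0,0,0.087],[0.015,-0.025,0,0,0,0,0.087],[0.015,-0.025,0,0,0,0,0.087],[0.015,-0.025,0,0,0,0,0.087],[0.015,-0.025,0,0,0,0,0.087],[0.015,-0.025,0,0,0,0,0.087],[0,0,0,0,0,0.093,0.087],[0,0,0,0,0,0.093,0.087],[0,0,0,0,0,0.093,0.087]]' 40
python3 -m jog '[[0,-0.03,0,0,0,0,0.087],[0,-0.03,0,0,0,0,0.087],[-0.01,-0.03,0,0,0,0,0.087],[-0.01,-0.03,0,0,0,0,0.087],[-0.01,-0.03,0,0,0,0,0.087],[-0.01,-0.03,0,0,0,0,0.087],[0,-0.03,0,0,0,0,0.087],[0,-0.03,0,0,0,0,0.087],[0,0,0,0,0,0,0.087],[0,0,0,0,0,0,0.087],[0,0,0,0,0,0,0.087]]' 40
python3 -c "
from h import *
snap('wrist','w6')"
```

```text
time_s: 23.68
tool_pos: [0.3919, -0.3026, 0.2873]
tool_rot: [179.9, 0.0, 16.1]
force: [0.9, -0.9, 0.2]
grip_width: 0.0868
grasp_force: 0.0
time_s: 24.68
tool_pos: [0.4595, -0.0483, 0.2857]
tool_rot: [179.9, -0.0, -0.0]
force: [-0.6, -1.1, 0.6]
grip_width: 0.0874
grasp_force: 0.0
time_s: 25.6
tool_pos: [0.419, 0.1902, 0.2851]
tool_rot: [179.9, -0.0, 0.1]
force: [-0.7, -0.5, -0.5]
grip_width: 0.087
grasp_force: 0.0
```

View pics/w6.png

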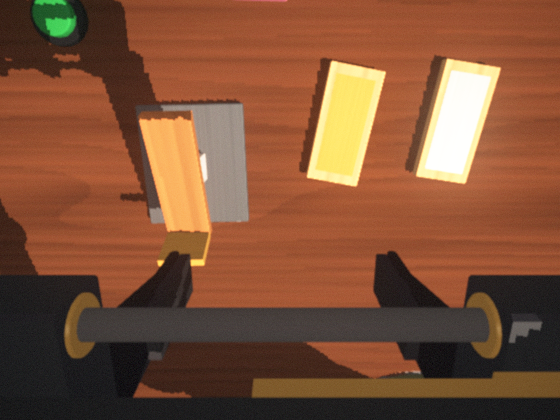

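The view shows the rest board, with upper end corners (139,116), (190,112) and the stop at (185,248). The brass plaque is at (346,124), steel at (458,121), and the button at (56,15).

```bash
cat > l3.py <<'E'
from h import *
from scipy.optimize import least_squares
c=np.load("pics/w6.npy",allow_pickle=True).item(); im=cv2.imread("pics/w6.png")
find(c,im,"plaque",346,124); find(c,im,"plaque",458,121)
F=np.array([ray(c,*p,.012) for p in [(138,106),(242,103),(248,220),(150,222)]]); print(F.round(4),F.mean(0))
ct,st=np.cos(.32),np.sin(.32)
def pts(p):
    L=np.array([[.07,.023,0],[.07,-.023,0],[-.065,-.023,0]])   # y+ is left
    Q=np.c_[L[:,0]*ct,L[:,1],.085+L[:,0]*st]; a=p[2]; R=np.array([[np.cos(a),-np.sin(a),0],[np.sin(a),np.cos(a),0],[0,0,1]])
    return Q@R.T+[p[0],p[1],0]
obs=np.array([(139,116),(190,112),(211,233)])
r=least_squares(lambda p:(proj(c,pts(p))-obs).ravel(),[.42,.3,0]); print(r.x.round(4),np.degrees(r.x[2]),r.fun.round(1))
E
python3 l3.py; python3 -c "
import cv2;im=cv2.imread('pics/w6.png')[90:280,120:270];cv2.imwrite('pics/w6c.png',cv2.resize(im,None,fx=3.1,fy=3.1,interpolation=2))"
```

```text
plaque (346, 124) area 6456 xy,yaw,iou [0.4619 0.1198] -10.4 0.979
plaque (458, 121) area 6530 xy,yaw,iou [ 0.4649 -0.0065] -8.4 0.928
[[0.4838 0.3507 0.012 ]
 [0.4873 0.2349 0.012 ]
 [0.3497 0.2318 0.012 ]
 [0.347  0.3515 0.012 ]] [0.41695391 0.29221958 0.012     ]
[0.4145 0.2914 0.0299] 1.710617374334966 [-0.9 -1.1  0.5  1.4  0.6 -0.3]
```

View pics/w6c.png

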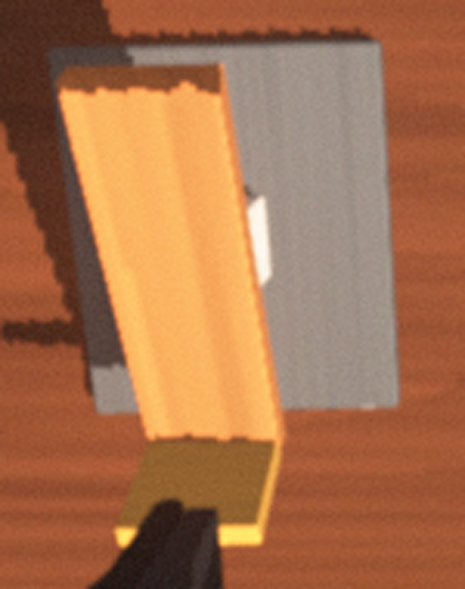

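```bash
sed -i 's/^obs=.*/obs=np.array([(139.2,112.6),(191.6,110.6),(209,231.8),(167.5,231.3)])/; s/\[-.065,-.023,0\]\]/[-.065,-.023,0],[-.065,.023,0]]/' l3.py; python3 l3.py | tail -1; python3 -c "
from h import *
plan(.4628,.1196,.05,-10.3)"
```

```text
[0.4166 0.2919 0.006 ] 0.3412847550561683 [-0.2 -0.8 -0.   1.   0.6 -0.4 -0.3  0.2]
t 25.65 pos [0.4192 0.1897 0.285 ] rot [1.7993e+02 1.0000e-02 2.0000e-02] turn [0.0011 0.     0.18  ] then shift [0.0554 0.0611 0.235 ]
```

```bash
python3 -m jog '[[0,0,0,0,0,0.09,0.087],[0,0,0,0,0,0.09,0.087],[0.009,0.0102,0.03,0,0,0,0.087],[0.009,0.0102,0.03,0,0,0,0.087],[0.009,0.0102,0.03,0,0,0,0.087],[0.009,0.0102,0.03,0,0,0,0.087],[0.009,0.0102,0.03,0,0,0,0.087],[0.009,0.0102,0.03,0,0,0,0.087],[0,0,0.025,0,0,0,0.087],[0,0,0.025,0,0,0,0.087],[0,0,0,0,0,0,0.087],[0,0,0,0,0,0,0.087]]' 40
python3 -c "
from h import *
plan(.462,.1198,.003,-10.4)"
```

```text
time_s: 26.65
tool_pos: [0.4602, 0.1198, 0.054]
tool_rot: [179.9, 0.2, -10.3]
force: [-0.0, -0.7, 0.7]
grip_width: 0.0866
grasp_force: 0.0
t 26.65 pos [0.4602 0.1198 0.054 ] rot [179.95   0.21 -10.28] turn [0.0009 0.0037 0.002 ] then shift [ 0.0018 -0.0003  0.051 ]
```

```bash
python3 -m jog '[[0.0018,0,0.015,0,0,0.002,0.087],[0,0,0.015,0,0,0,0.087],[0,0,0.012,0,0,0,0.087],[0,0,0.008,0,0,0,0.087],[0,0,0,0,0,0,0.087],[0,0,0,0,0,0,0.05],[0,0,0,0,0,0,0.05],[0,0,0,0,0,0,0.05],[0,0,0,0,0,0,0.05],[0,0,0,0,0,0,0.05],[0,0,0,0,0,0,0.05]]' 40
python3 -m jog '[[0,0,-0.02,0,0,0,0.05],[0,0,-0.03,0,0,0,0.05],[0,0,-0.03,0,0,0,0.05],[0,0,-0.03,0,0,0,0.05],[0,0,-0.03,0,0,0,0.05],[0,0,-0.03,0,0,0,0.05],[0,0,-0.01,0,0,0,0.05],[0,0,0,0,0,0,0.05],[0,0,0,0,0,0,0.05]]' 40
```

```text
time_s: 27.57
tool_pos: [0.4633, 0.1205, 0.0053]
tool_rot: [180.0, -0.0, -10.3]
force: [-1.2, -1.2, 3.5]
grip_width: 0.0595
grasp_force: 40.0
time_s: 28.32
tool_pos: [0.4626, 0.12, 0.184]
tool_rot: [179.9, 0.0, -10.4]
force: [-0.1, -0.2, -2.4]
grip_width: 0.0591
grasp_force: 40.0
```

```bash
cat >> h.py <<'E'
RX,RY,RYAW=.4167,.292,.4
def rest(s,h,g=.0053):
    a=np.radians(RYAW); xr=np.array([np.cos(.32)*np.cos(a),np.cos(.32)*np.sin(a),np.sin(.32)]); n=np.array([-np.sin(.32)*np.cos(a),-np.sin(.32)*np.sin(a),np.cos(.32)])
    p=np.array([RX,RY,.085])+xr*s+n*(h+g); plan(*p,RYAW,.32)
E
python3 -c "
from h import *
rest(.01,.05)"
```

```text
t 28.32 pos [0.4626 0.12   0.184 ] rot [ 1.799e+02  1.000e-02 -1.036e+01] turn [ 0.0318  0.3195 -0.186 ] then shift [-0.0636 -0.1723  0.0246]
```

```bash
python3 -m jog '[[0,0,-0.01,0.0106,0.1065,-0.062,0.05],[0,0,-0.01,0.0106,0.1065,-0.062,0.05],[0,0,0,0.0106,0.1065,-0.062,0.05],[-0.008,-0.0215,0,0,0,0,0.05],[-0.008,-0.0215,0,0,0,0,0.05],[-0.008,-0.0215,0,0,0,0,0.05],[-0.008,-0.0215,0,0,0,0,0.05],[-0.008,-0.0215,0,0,0,0,0.05],[-0.008,-0.0215,0,0,0,0,0.05],[-0.008,-0.0215,0,0,0,0,0.05],[0,0,0,0,0,0,0.05],[0,0,0,0,0,0,0.05]]' 40
python3 -c "
from h import *
rest(.01,.03)"
```

```text
time_s: 29.32
tool_pos: [0.4123, 0.2743, 0.1866]
tool_rot: [-179.7, -11.8, -3.0]
force: [0.4, -0.2, -2.3]
grip_width: 0.0594
grasp_force: 40.0
t 29.32 pos [0.4123 0.2743 0.1866] rot [-179.72  -11.79   -3.02] turn [ 0.0106  0.114  -0.058 ] then shift [-0.0177 -0.0177  0.0626]
```

```bash
python3 -m jog '[[0,0,0,0.004,0.038,-0.02,0.05],[0,0,0,0.004,0.038,-0.02,0.05],[0,0,0,0.003,0.038,-0.018,0.05],[0,0,0,0,0,0,0.05],[-0.006,-0.006,0.01,0,0,0,0.05],[-0.006,-0.006,0.01,0,0,0,0.05],[-0.005,-0.005,0.01,0,0,0,0.05],[0,0,0,0,0,0,0.05],[0,0,0,0,0,0,0.05],[0,0,0,0,0,0,0.05]]' 40
python3 -c "
from h import *
rest(.008,.012)"
```

```text
time_s: 30.15
tool_pos: [0.4082, 0.2899, 0.1549]
tool_rot: [-179.9, -18.5, 0.1]
force: [-0.4, -0.5, -0.8]
grip_width: 0.0592
grasp_force: 40.0
t 30.15 pos [0.4082 0.2899 0.1549] rot [-1.7993e+02 -1.8510e+01  1.0000e-01] turn [ 0.0004 -0.0031 -0.005 ] then shift [-0.0059 -0.0021  0.0517]
```

```bash
python3 -m jog '[[-0.002,-0.0021,0,0,-0.003,-0.005,0.05],[0,0,0.015,0,0,0,0.05],[0,0,0.015,0,0,0,0.05],[0,0,0.01,0,0,0,0.05],[0,0,0.006,0,0,0,0.05],[0,0,0,0,0,0,0.05],[0,0,0,0,0,0,0.05]]' 40
python3 -c "
from h import *
rest(.006,.0)"
```

```text
time_s: 30.73
tool_pos: [0.4203, 0.293, 0.1106]
tool_rot: [-180.0, -18.3, 0.5]
force: [-0.1, 0.3, -1.7]
grip_width: 0.0596
grasp_force: 40.0
t 30.73 pos [0.4203 0.293  0.1106] rot [-180.    -18.33    0.47] turn [-0.0005  0.      0.0012] then shift [-0.0055  0.001   0.0179]
```

```bash
python3 -m jog '[[0,0.001,0.008,0,0,0,0.05],[0,0,0.005,0,0,0,0.05],[0,0,0.002,0,0,0,0.05],[0,0,0,0,0,0,0.05],[0,0,0,0,0,0,0.05]]' 40
python3 -m jog '[[0,0,0.0015,0,0,0,0.05],[0,0,0,0,0,0,0.05],[0,0,0,0,0,0,0.05]]' 40
python3 -c "
from h import *
rest(.0,.0)"
```

```text
time_s: 31.15
tool_pos: [0.4251, 0.2925, 0.0968]
tool_rot: [180.0, -18.4, 0.5]
force: [0.2, 0.9, -1.4]
grip_width: 0.0593
grasp_force: 40.0
time_s: 31.4
tool_pos: [0.4255, 0.2922, 0.0951]
tool_rot: [180.0, -18.4, 0.5]
force: [0.4, 0.4, -1.2]
grip_width: 0.0595
grasp_force: 40.0
t 31.4 pos [0.4255 0.2922 0.0951] rot [179.95 -18.42   0.53] turn [ 0.0002 -0.0015  0.0021] then shift [-0.0115  0.0001  0.0015]
```

```bash
python3 -m jog '[[-0.004,0,0,0,0,0.002,0.05],[-0.004,0,0,0,0,0,0.05],[0,0,0,0,0,0,0.05],[0,0,0,0,0,0,0.05]]' 40
python3 -m jog '[[-0.0015,0,0,0,0,0,0.05],[0,0,0,0,0,0,0.05],[0,0,0,0,0,0,0.05]]' 40
python3 -m jog '[[-0.0015,0,0,0,0,0,0.05],[0,0,0,0,0,0,0.05],[0,0,0,0,0,0,0.05]]' 40
python3 -c "
from h import *
rest(.0,.0)"
```

```text
time_s: 31.73
tool_pos: [0.4175, 0.2919, 0.0923]
tool_rot: [179.9, -18.4, 0.4]
force: [0.7, 0.3, -1.5]
grip_width: 0.0595
grasp_force: 40.0
time_s: 31.98
tool_pos: [0.4164, 0.292, 0.0919]
tool_rot: [180.0, -18.4, 0.4]
force: [-0.9, 0.2, -2.3]
grip_width: 0.0593
grasp_force: 40.0
time_s: 32.23
tool_pos: [0.4157, 0.2922, 0.0919]
tool_rot: [-180.0, -18.5, 0.4]
force: [2.3, -1.4, 0.5]
grip_width: 0.0593
grasp_force: 40.0
t 32.23 pos [0.4157 0.2922 0.0919] rot [-179.98  -18.46    0.39] turn [-0.0004 -0.0023 -0.0001] then shift [-0.0012  0.0002  0.0015]
```

```bash
python3 -m jog '[[0,0,0.0012,0,0,0,0.05],[0,0,0.0008,0,0,0,0.05],[0,0,0,0,0,0,0.05],[0,0,0,0,0,0,0.05]]' 40
python3 -c "
from h import *
rest(.0,.0)"
```

```text
time_s: 32.57
tool_pos: [0.4162, 0.2922, 0.0905]
tool_rot: [179.9, -18.4, 0.4]
force: [-3.6, -2.9, 10.7]
grip_width: 0.0593
grasp_force: 40.0
t 32.57 pos [0.4162 0.2922 0.0905] rot [179.95 -18.43   0.39] turn [ 0.0009 -0.0016 -0.0001] then shift [-0.0012  0.0002  0.0001]
```

```bash
python3 -m jog '[[-0.001,0,-0.0005,0,0,0,0.05],[0,0,0,0,0,0,0.05],[0,0,0,0,0,0,0.05]]' 40
python3 -m jog '[[0,0,0,0,0,0,0.08],[0,0,0,0,0,0,0.08],[0,0,0,0,0,0,0.08],[0,0,0,0,0,0,0.08],[0,0,-0.01,0,0,0,0.08],[0,0,-0.02,0,0,0,0.08],[0,0,-0.03,0,0,0,0.087],[0,0,-0.03,0,0,0,0.087],[0,0,-0.03,0,0,0,0.087],[0,0,-0.03,0,0,0,0.087],[0,0,-0.03,0,0,0,0.087]]' 40
python3 -c "
from h import *
plan(.42,.10,.285,0)"
```

```text
time_s: 32.82
tool_pos: [0.416, 0.2923, 0.0905]
tool_rot: [-180.0, -18.5, 0.4]
force: [5.3, -0.2, 0.3]
grip_width: 0.0591
grasp_force: 40.0
time_s: 33.73
tool_pos: [0.3634, 0.2922, 0.244]
tool_rot: [-180.0, -18.5, 0.4]
force: [-0.9, 0.6, 0.3]
grip_width: 0.0866
grasp_force: 0.0
t 33.73 pos [0.3634 0.2922 0.244 ] rot [-179.99  -18.53    0.41] turn [-0.0013 -0.3233  0.0071] then shift [ 0.0566  0.1922 -0.041 ]
```

```bash
python3 -m jog '[[0.01,0,-0.01,0,-0.065,0,0.087],[0.01,0,-0.01,0,-0.065,0,0.087],[0.01,0,0,0,-0.065,0,0.087],[0.01,0,0,0,-0.065,0,0.087],[0,0,0,0,-0.063,0.007,0.087],[0.007,0.032,0,0,0,0,0.087],[0.007,0.032,0,0,0,0,0.087],[0.007,0.032,0,0,0,0,0.087],[0.007,0.032,0,0,0,0,0.087],[0,0.032,0,0,0,0,0.087],[0,0.03,0,0,0,0,0.087],[0,0,0,0,0,0,0.087]]' 40
python3 -m jog '[[0,0,0,0,0,0,0.087],[0,0,0,0,0,0,0.087]]'
python3 l2.py w7 plaque,.465,-.006,0
```

```text
time_s: 34.73
tool_pos: [0.4253, 0.096, 0.2699]
tool_rot: [179.8, 0.1, -0.5]
force: [0.4, -1.1, 0.1]
grip_width: 0.0866
grasp_force: 0.0
time_s: 34.9
tool_pos: [0.4249, 0.1036, 0.2702]
tool_rot: [-180.0, 0.1, 0.1]
force: [-0.4, 0.3, 0.7]
grip_width: 0.0871
grasp_force: 0.0
plaque [ 25   6 255]
plaque (np.float64(383.2446876222693), np.float64(130.26852571302658)) area 6912 xy,yaw,iou [ 0.4653 -0.005 ] -8.6 0.994
```

View pics/w7.png

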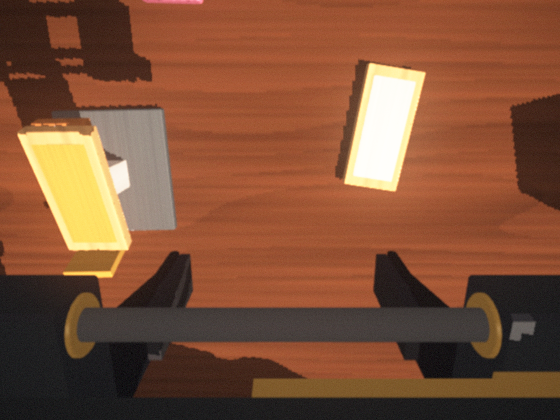

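The brass plaque lies on the rest, squarely against the stop. The steel plaque at (384,128) is unmoved, so I grasp it next.

```bash
python3 -c "
from h import *
plan(.4653,-.0053,.05,-8.6)"
python3 -m jog '[[0,0,0,0,0,0.075,0.087],[0,0,0,0,0,0.075,0.087],[0.0084,0.0144,0.027,0,0,0,0.087],[0.0084,0.0144,0.027,0,0,0,0.087],[0.0084,0.0144,0.027,0,0,0,0.087],[0.0084,0.0144,0.027,0,0,0,0.087],[0.0084,0.0144,0.027,0,0,0,0.087],[0.0084,0.0144,0.027,0,0,0,0.087],[0.0056,0.0144,0.025,0,0,0,0.087],[0,0,0.02,0,0,0,0.087],[0,0,0,0,0,0,0.087],[0,0,0,0,0,0,0.087]]' 40
python3 -c "
from h import *
plan(.4653,-.0053,.005,-8.6)"
```

```text
t 34.95 pos [0.4249 0.1041 0.2703] rot [-1.7997e+02  6.0000e-02  1.7000e-01] turn [-0.0004  0.0011  0.1531] then shift [0.0563 0.1021 0.2203]
time_s: 35.95
tool_pos: [0.4647, -0.0038, 0.0627]
tool_rot: [-180.0, 0.2, -8.4]
force: [0.2, 0.6, 0.1]
grip_width: 0.0866
grasp_force: 0.0
t 35.95 pos [ 0.4647 -0.0038  0.0627] rot [-179.98    0.2    -8.41] turn [-0.0004  0.0035  0.0033] then shift [0.0009 0.0014 0.0577]
```

```bash
python3 -m jog '[[0.001,0.0014,0.015,0,0.003,0.003,0.087],[0,0,0.015,0,0,0,0.087],[0,0,0.015,0,0,0,0.087],[0,0,0.013,0,0,0,0.087],[0,0,0,0,0,0,0.087],[0,0,0,0,0,0,0.05],[0,0,0,0,0,0,0.05],[0,0,0,0,0,0,0.05],[0,0,0,0,0,0,0.05],[0,0,0,0,0,0,0.05],[0,0,0,0,0,0,0.05]]' 40
python3 -m jog '[[0,0,-0.02,0,0,0,0.05],[0,0,-0.03,0,0,0,0.05],[0,0,-0.03,0,0,0,0.05],[0,0,-0.03,0,0,0,0.05],[0,0,-0.03,0,0,0,0.05],[0,0,-0.03,0,0,0,0.05],[0,0,-0.02,0,0,0,0.05],[0,0,0,0,0,0,0.05],[0,0,0,0,0,0,0.05]]' 40
python3 -c "
from h import *
rest(.01,.06)"
```

```text
time_s: 36.87
tool_pos: [0.4669, -0.0067, 0.0062]
tool_rot: [-180.0, -0.2, -8.7]
force: [-0.4, 1.4, 3.8]
grip_width: 0.0594
grasp_force: 40.0
time_s: 37.62
tool_pos: [0.4661, -0.0069, 0.1958]
tool_rot: [180.0, -0.2, -8.7]
force: [0.1, 0.4, -2.7]
grip_width: 0.0594
grasp_force: 40.0
t 37.62 pos [ 0.4661 -0.0069  0.1958] rot [179.99  -0.22  -8.72] turn [ 0.0259  0.3155 -0.1577] then shift [-0.0698 -0.2993  0.025 ]
```

```bash
python3 -m jog '[[0,0,0,0.0052,0.063,-0.0316,0.05],[0,0,0,0.0052,0.063,-0.0316,0.05],[0,0,0,0.0052,0.063,-0.0316,0.05],[0,0,0,0.0052,0.063,-0.0316,0.05],[0,0,0,0.0052,0.063,-0.0316,0.05],[-0.008,-0.033,0,0,0,0,0.05],[-0.008,-0.033,0,0,0,0,0.05],[-0.008,-0.033,0,0,0,0,0.05],[-0.008,-0.033,0,0,0,0,0.05],[-0.008,-0.033,0,0,0,0,0.05],[-0.008,-0.033,0,0,0,0,0.05],[-0.006,-0.033,0,0,0,0,0.05]]' 40
python3 -m jog '[[-0.006,-0.033,0,0,0,0,0.05],[0,0,0,0,0,0,0.05],[0,0,0,0,0,0,0.05],[0,0,0,0,0,0,0.05]]' 40
python3 -c "
from h import *
rest(.01,.04,.006)"
```

```text
time_s: 38.62
tool_pos: [0.4173, 0.2249, 0.1733]
tool_rot: [179.9, -17.6, 0.5]
force: [1.8, 0.2, -1.6]
grip_width: 0.0594
grasp_force: 40.0
time_s: 38.95
tool_pos: [0.4129, 0.2559, 0.1723]
tool_rot: [179.8, -17.7, 0.4]
force: [0.4, -0.4, -2.3]
grip_width: 0.0592
grasp_force: 40.0
t 38.95 pos [0.4129 0.2559 0.1723] rot [179.84 -17.66   0.44] turn [0.0025 0.0118 0.0006] then shift [-0.0136 -0.0361  0.0381]
```

```bash
python3 -m jog '[[-0.004,-0.012,0,0.002,0.012,0,0.05],[-0.005,-0.012,0,0,0,0,0.05],[-0.004,-0.012,0,0,0,0,0.05],[0,0,0.012,0,0,0,0.05],[0,0,0.013,0,0,0,0.05],[0,0,0.013,0,0,0,0.05],[0,0,0,0,0,0,0.05],[0,0,0,0,0,0,0.05],[0,0,0,0,0,0,0.05]]' 40
python3 -c "
from h import *
rest(.008,.02,.006)"
```

```text
time_s: 39.7
tool_pos: [0.4137, 0.2925, 0.1344]
tool_rot: [-179.9, -18.5, 0.3]
force: [-1.0, -0.7, -1.7]
grip_width: 0.0594
grasp_force: 40.0
t 39.7 pos [0.4137 0.2925 0.1344] rot [-179.92  -18.55    0.34] turn [-0.0011 -0.0037 -0.001 ] then shift [-0.0047  0.0005  0.0218]
```

```bash
python3 -m jog '[[-0.004,0.0005,0.01,-0.001,-0.003,0,0.05],[0,0,0.008,0,0,0,0.05],[0,0,0.006,0,0,0,0.05],[0,0,0,0,0,0,0.05],[0,0,0,0,0,0,0.05]]' 40
python3 -c "
from h import *
rest(.001,.0145,.006)"
```

```text
time_s: 40.12
tool_pos: [0.417, 0.2928, 0.1098]
tool_rot: [-180.0, -18.3, 0.4]
force: [-0.5, 0.1, -2.1]
grip_width: 0.0595
grasp_force: 40.0
t 40.12 pos [0.417  0.2928 0.1098] rot [-179.99  -18.32    0.43] turn [-0.0004  0.0002  0.0005] then shift [-0.007   0.0008  0.0029]
```

```bash
python3 -m jog '[[-0.003,0.0008,0.001,0,0,0,0.05],[-0.002,0,0,0,0,0,0.05],[0,0,0,0,0,0,0.05],[0,0,0,0,0,0,0.05]]' 40
python3 -m jog '[[-0.0015,0,0,0,0,0,0.05],[0,0,0,0,0,0,0.05],[0,0,0,0,0,0,0.05]]' 40
python3 -c "
from h import *
rest(.001,.0145,.006)"
```

```text
time_s: 40.45
tool_pos: [0.4127, 0.2924, 0.1081]
tool_rot: [-179.9, -18.4, 0.4]
force: [0.1, -0.2, -2.2]
grip_width: 0.0594
grasp_force: 40.0
time_s: 40.7
tool_pos: [0.4114, 0.2923, 0.1076]
tool_rot: [-180.0, -18.4, 0.4]
force: [-0.1, -0.5, -2.5]
grip_width: 0.0593
grasp_force: 40.0
t 40.7 pos [0.4114 0.2923 0.1076] rot [-179.95  -18.4     0.42] turn [-0.001  -0.0012  0.0003] then shift [-0.001   0.0003  0.0026]
```

```bash
python3 -m jog '[[-0.0015,0,0,0,0,0,0.05],[0,0,0,0,0,0,0.05],[0,0,0,0,0,0,0.05]]' 40
python3 -m jog '[[-0.001,0,0,0,0,0,0.05],[0,0,0,0,0,0,0.05],[0,0,0,0,0,0,0.05]]' 40
python3 -c "
from h import *
rest(.001,.0145,.006)"
```

```text
time_s: 40.95
tool_pos: [0.4111, 0.2924, 0.1078]
tool_rot: [-179.9, -18.5, 0.4]
force: [5.1, 0.1, -0.9]
grip_width: 0.0594
grasp_force: 40.0
time_s: 41.2
tool_pos: [0.411, 0.2924, 0.108]
tool_rot: [-179.9, -18.6, 0.4]
force: [7.3, -0.9, -0.3]
grip_width: 0.0594
grasp_force: 40.0
t 41.2 pos [0.411  0.2924 0.108 ] rot [-179.89  -18.61    0.4 ] turn [-0.0019 -0.0048  0.    ] then shift [-0.0009  0.0004  0.0031]
```

Against the stop. I'll back off slightly, lower until it touches the lower plaque, nudge and release.

```bash
python3 -m jog '[[0.001,0,0.0015,0,0,0,0.05],[0,0,0.0012,0,0,0,0.05],[0,0,0,0,0,0,0.05],[0,0,0,0,0,0,0.05]]' 40
python3 -m jog '[[0,0,0.001,0,0,0,0.05],[0,0,0,0,0,0,0.05],[0,0,0,0,0,0,0.05]]' 40
python3 -c "
from h import *
rest(.001,.0145,.006)"
```

```text
time_s: 41.53
tool_pos: [0.412, 0.2926, 0.1053]
tool_rot: [-179.9, -18.5, 0.4]
force: [5.2, -0.7, 1.2]
grip_width: 0.0593
grasp_force: 40.0
time_s: 41.78
tool_pos: [0.4121, 0.2927, 0.1048]
tool_rot: [-179.9, -18.5, 0.4]
force: [1.6, -2.8, 8.5]
grip_width: 0.0593
grasp_force: 40.0
t 41.78 pos [0.4121 0.2927 0.1048] rot [-179.93  -18.53    0.42] turn [-0.0014 -0.0033  0.0003] then shift [-0.0009  0.0007 -0.0002]
```

```bash
python3 -m jog '[[0,0,0,0,0,0,0.08],[0,0,0,0,0,0,0.08],[0,0,0,0,0,0,0.08],[0,0,0,0,0,0,0.08],[0,0,-0.01,0,0,0,0.08],[0,0,-0.02,0,0,0,0.08],[0,0,-0.03,0,0,0,0.087],[0,0,-0.03,0,0,0,0.087],[0,0,-0.03,0,0,0,0.087],[0,0,-0.03,0,0,0,0.087],[0,0,-0.03,0,0,0,0.087]]' 40
python3 -m jog '[[0.01,0,-0.01,0,-0.065,0,0.087],[0.01,0,-0.01,0,-0.065,0,0.087],[0.01,0,0,0,-0.065,0,0.087],[0.01,0,0,0,-0.065,0,0.087],[0.01,-0.01,0,0,-0.063,0,0.087],[0.02,-0.02,0,0,0,0,0.087],[0.02,-0.02,0,0,0,0,0.087],[0,0,0,0,0,0,0.087],[0,0,0,0,0,0,0.087]]' 40
python3 - <<'E'
from h import *
c,im=snap('wrist','w8'); a,s=snap('scene','s2')
v=np.hstack([cv2.resize(im[:, :400],(400,420)),cv2.resize(s[120:260,230:360],(390,420))]); cv2.imwrite("pics/v8.png",v)
E
```

```text
time_s: 42.7
tool_pos: [0.3553, 0.2906, 0.2736]
tool_rot: [-180.0, -18.4, 0.2]
force: [-1.9, -1.1, 0.9]
grip_width: 0.0867
grasp_force: 0.0
time_s: 43.45
tool_pos: [0.4376, 0.3432, 0.2996]
tool_rot: [-180.0, 0.3, 0.5]
force: [-0.1, -0.5, 0.9]
grip_width: 0.087
grasp_force: 0.0
```

View pics/v8.png

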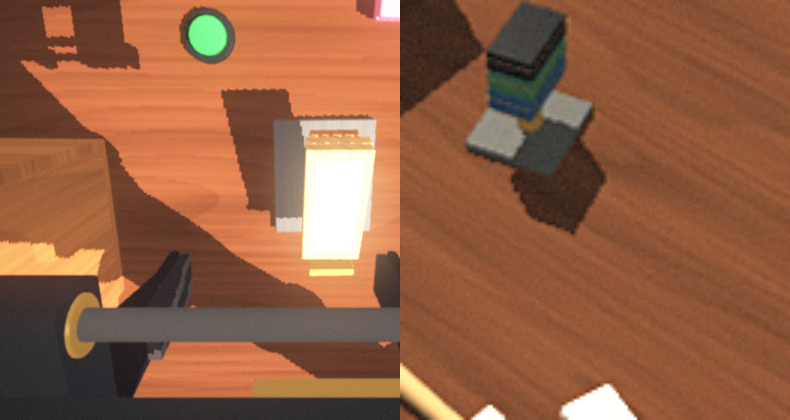

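Both plaques are stacked squarely on the rest, and the case column (blue, green, black) stands on the stand. Next I triangulate the button from several views and check the clearance to the big box.

Run:
```python
from h import *
from scipy.optimize import least_squares
C=[];U=[]
for n in("w8","w6","s2","side0"):
    if n=="side0": c=env.get_calibration("side")
    else: c=np.load(f"pics/{n}.npy",allow_pickle=True).item()
    im=cv2.imread(f"pics/{n}.png"); H,S,V=[a.astype(int) for a in cv2.split(cv2.cvtColor(im,cv2.COLOR_BGR2HSV))]
    m=((H>50)&(H<80)&(S>120)&(V>80)).astype(np.uint8); k,l,st,ce=cv2.connectedComponentsWithStats(m)
    e=proj(c,[.577,.42,.018])[0]; i=1+np.argmin(np.linalg.norm(ce[1:]-e,axis=1)+1e3*(st[1:,4]<15)); print(n,ce[i].round(1),st[i,4],ray(c,*ce[i],.02).round(4))
    C.append(c);U.append(ce[i])
W=[1,1,1,1]
for sel in((0,1,2,3),(0,2),(0,3)):
    r=least_squares(lambda p:np.concatenate([proj(C[i],p)[0]-U[i] for i in sel]),[.577,.42,.018]);print(sel,r.x.round(4),r.fun.round(1))
c=C[2]
for p in [(485,300),(545,350)]: print(ray(c,*p,0).round(3))
plan(.577,.42,.2,90)
```

```text
w8 [205.5  35. ] 1093 [0.5737 0.4268 0.02  ]
w6 [54.1 17.2] 1260 [0.5717 0.4236 0.02  ]
s2 [421.3 307.7] 154 [0.5746 0.4254 0.02  ]
side0 [226.4 135.6] 66 [0.5738 0.417  0.02  ]
(0, 1, 2, 3) [0.5735 0.4273 0.0136] [ 0.7  0.9 -0.3 -0.8  0.2  1.1 -0.7 -0.2]
(0, 2) [0.5738 0.4267 0.0197] [ 0.2 -0.1  0.5  0.1]
(0, 3) [0.5749 0.4286 0.0106] [ 0.  -0.1 -0.4  0.1]
[0.419 0.558 0.   ]
[0.457 0.748 0.   ]
t 43.55 pos [0.4371 0.3422 0.3005] rot [-1.7997e+02  1.5000e-01  4.8000e-01] turn [-0.0024  0.0017 -1.5624] then shift [0.0778 0.1399 0.1005]
```

```bash
python3 -m jog '[[0.0274,-0.017,0,0,0,0,0],[0.0274,-0.017,0,0,0,0,0],[0.0274,-0.017,0.02,0,0,0,0],[0.0274,-0.017,0.03,0,0,0,0],[0.0274,-0.017,0.03,0,0,0,0],[0,0,0.03,0,0,0,0],[0,0,0.03,0,0,0,0],[0,0,0.03,0,0,0,0],[0,0,0.03,0,0,0,0],[0,0,0.03,0,0,0,0],[0,0,0,0,0,0,0],[0,0,0,0,0,0,0]]' 40
python3 -c "
from h import *
plan(.574,.427,.03,0)"
```

```text
time_s: 44.55
tool_pos: [0.5697, 0.4254, 0.0729]
tool_rot: [179.9, 0.2, 0.4]
force: [0.1, -0.6, 1.4]
grip_width: 0.0148
grasp_force: 0.0
t 44.55 pos [0.5697 0.4254 0.0729] rot [179.91   0.24   0.44] turn [0.0015 0.0042 0.0076] then shift [ 0.0043 -0.0016  0.0429]
```

```bash
python3 -m jog '[[0.0043,-0.0016,0.015,0,0,0,0],[0,0,0.015,0,0,0,0],[0,0,0.01,0,0,0,0],[0,0,0,0,0,0,0],[0,0,0,0,0,0,0],[0,0,0.003,0,0,0,0],[0,0,0.003,0,0,0,0],[0,0,0,0,0,0,0]]' 40
python3 -m jog '[[0,0,0.002,0,0,0,0],[0,0,0.002,0,0,0,0],[0,0,0,0,0,0,0],[0,0,0,0,0,0,0]]'
```

```text
time_s: 45.22
tool_pos: [0.5751, 0.4284, 0.0272]
tool_rot: [-180.0, 0.1, 0.4]
force: [0.1, 0.2, 0.7]
grip_width: 0.0005
grasp_force: 0.0
time_s: 45.55
tool_pos: [0.5751, 0.4283, 0.0232]
tool_rot: [-180.0, 0.1, 0.4]
force: [-0.7, 0.5, -0.0]
grip_width: 0.0004
grasp_force: 0.0
```

```bash
for i in 1 2 3; do python3 -m jog '[[0,0,0.0015,0,0,0,0],[0,0,0.0015,0,0,0,0],[0,0,0,0,0,0,0],[0,0,0,0,0,0,0]]' | grep -E "tool_pos|force: \["; done
```

```text
tool_pos: [0.5754, 0.4286, 0.0208]
force: [-0.1, -0.8, 2.8]
tool_pos: [0.5754, 0.4286, 0.0177]
force: [-0.3, 0.1, 4.9]
tool_pos: [0.5755, 0.4286, 0.0164]
force: [-2.9, -2.3, 11.5]
```

```bash
python3 -m jog '[[0,0,0.0012,0,0,0,0],[0,0,0,0,0,0,0],[0,0,0,0,0,0,0],[0,0,0,0,0,0,0]]'
python3 -m jog '[[0,0,-0.01,0,0,0,0],[0,0,-0.02,0,0,0,0],[0,0,-0.03,0,0,0,0],[0,0,-0.03,0,0,0,0],[0,0,-0.03,0,0,0,0],[0,0,-0.03,0,0,0,0],[0,0,-0.03,0,0,0,0],[0,0,-0.03,0,0,0,0],[0,0,0,0,0,0,0],[0,0,0,0,0,0,0]]'
python3 - <<'E'
from h import *
a,s=snap('scene','s3'); b,t=snap('side','d3')
cv2.imwrite("pics/v9.png",np.hstack([cv2.resize(s[120:280,230:450],(440,320)),cv2.resize(t[130:330,160:340],(360,400))[:320]]))
E
```

```text
time_s: 46.88
tool_pos: [0.5755, 0.4287, 0.0163]
tool_rot: [-179.9, 0.0, 0.4]
force: [-3.7, -4.4, 16.4]
grip_width: 0.0005
grasp_force: 8.3
time_s: 47.72
tool_pos: [0.5762, 0.429, 0.2251]
tool_rot: [-179.8, -0.1, 0.4]
force: [-0.1, 0.2, -0.4]
grip_width: 0.0004
grasp_force: 0.0
```

View pics/v9.png

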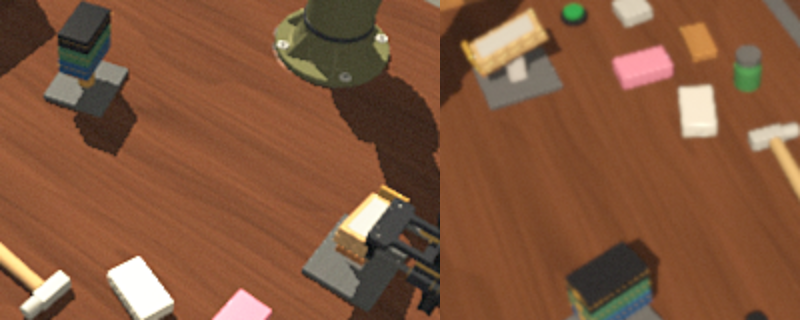

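The column stands square on the stand, both plaques lie on the rest, and the arm is clear of everything. Handing in.

```bash
python3 -c "
from cell import env
print(env.sign_off())"
```

```text
the job is handed in; nothing more can be done
None
```

The job is handed in: the blue, green and black cases are stacked on the stand, the brass and steel plaques are on the rest against its stop, and the call button was pressed last. The red case and the copper plaque were not there in this run.

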